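# Check the crystal pan with the thermometer and put the hand tools to bed

## Robot

A 6-joint arm with a two-finger parallel gripper is mounted at the origin on the work surface. World frame = base frame: x ahead of the robot, y to its left, z up, the work surface at z = 0. Lengths are in m, angles in rad, forces in N, time in s.
With the tool pointing down it reaches from about 0.4 to 0.925 m from the base axis. Payload 12.5 kg.
Tool frame: the origin (TCP) lies where the fingers leave the gripper's body, on its centre line; the fingertips stand 78 mm ahead of it and the grasp point (between the pads) lies arm.grip_depth ahead of it (arm.grip_depth is the distance from the TCP to the grasp point, in m); z points along the fingers, y is the line along which they close (so a half turn about z gives the same grasp; the last joint's range is limited). The gripper opens to 95 mm and grips with 3 to 60 N. Pads are 20 mm wide; open, the fingers measure 119 mm over their backs; the gripper's body (75 mm by 180 mm) begins 59 mm behind the grasp point.
Start: joints at [1.19, 0.491, 1.559, -0, 1.092, -0.106], TCP at [0.17, 0.602, 0.292] pointing down, gripper open.
Joint ranges: [-3.1, 3.1], [-0.84, 2.19], [0.05, 2.79], [-1.13, 4.28], [0.06, 2.93], [-2.69, 2.69]. Speed limits (rad/s): [2.22, 2.22, 2.79, 3.14, 3.14, 3.14].

## Interface

Orientations are given as [roll, pitch, yaw] about the fixed x, y, z axes, in that order (R = Rz(yaw) Ry(pitch) Rx(roll)).
In Python, from cell import arm gives the robot as it stands.
- The arm moves only by the shell command python3 -m creep 'ROWS' [FORCE]. ROWS is JSON, a list of rows, each an object with "slide": the shift along the tool's x, y, z as a fraction of full scale, a list of three; "turn": the turn about the tool's z as a fraction of full scale; "fingers": the closure, from 0 (fully open) to 1 (shut). In form: [{"slide": [dx, dy, dz], "turn": turn, "fingers": fingers}, ...]. A call has 1 to 20 rows; each row is the pose to reach, as a shift and turn from the pose commanded when the call began, along the tool's axes at that moment; what a row does not reach only later rows make up. Full scale, the value 1, is 0.4 m for a shift and 45 degrees for a turn. A row lasts 1/12 s, in which the tool goes at most 41.7 mm and 7.16 degrees, less where a joint would pass 70% of its speed; a pose out of reach is approached as far as the arm can. A call with a number of a shift or a turn outside -1 to 1 is refused whole. A call with a gripper value outside its range is refused whole. The fingers move at their own pace and stop on an object; FORCE is the grip in N (left out, the last holds). Time passes only in rows, so rows that repeat a pose let the fingers close. It gives the time, the measured TCP pose, the force, the opening and the grip force at its end, in the units of the state.
- arm.read_state(): the state, without advancing time (a new reading comes with each control period).
- arm.read_camera(name): name is "side" or "top"; returns a dict with "frame" (480x640x3 uint8, red, green, blue), "vertical_fov" (degrees; the focal length in pixels is half the picture's height over the tangent of half this angle, whatever the lens; pixels are square), "cx", "cy" (the principal point, pixels), "dist_coeffs" ([k1, k2, p1, p2, k3] as OpenCV has them; the pictures are not rectified), "eye" and "attitude" of the camera in the world. Camera axes: x right, y up, looking along -z (the intrinsics and any distortion apply to the point x, -y, -z); pixel columns grow to the right and rows downward; lengths in m; the calibration is good to about 2 mm. A picture is of the moment at which its call begins. There is no depth.
- arm.sign_off(): hands the job in; it is judged then, once.
The state is a dict: "clock": time; "joints": joint angles; "joint_velocities": joint speeds; "effort": joint torques, N m; "tcp_pos": TCP position; "tool_rot": TCP orientation; "force": force on the tool from outside, world axes, zero at the start; "torque": the same for the moment, N m; "finger_gap": finger opening in m; "grasp_force": force on a finger pad.
Only numpy, scipy, OpenCV 4.12 (cv2) and the standard library are available. Lean on these libraries where they do the work, as an engineer would, in place of code of your own. Each camera call takes 0.05 s, during which the arm holds its last target. There are 200 camera calls.

## Task

Close down the crystal-growing bench. First, while the tools still stand in their cups, pull the infrared thermometer out of its cup, hold it over the pan with its lens aimed at the middle of the metal from about 10 cm away and keep it still for three seconds; then lay it flat in the blue-lined lane of the tray, and pull out every tool in the stand and lay each flat in a plain lane of its own, all with the grip ends (on the thermometer, the end opposite the lens) towards the tray's red lip. Leave the pan on its slab and do not disturb the brick, the jar or the crystal.

Things in the scene. Friction and masses are not known exactly. Their poses are not given: they have to be found in the camera images.
- thermometer: pocket infrared thermometer: white stick 210 mm long, 18 mm (x) by 22 mm (y) in section, black lens and orange band at the lower end; origin at the lens, +z up the stick: it looks along its own -z; about 90 g. At the start it stands lens down in any of the cups, its +x within 0.25 rad of the stand's, leaning up to 10 degrees
- thermometer_grip (a point): a good place to hold the thermometer: on its axis, 172 mm from the lens and 38 mm from the other end
- scraper: scraper with a brown wooden grip and a steel blade 24 mm wide, 210 mm long; grip 18 mm (x) by 22 mm (y) in section over z = 85 to 210 mm; origin at the tip, +z up to the grip end; about 90 g. At the start it stands grip up in a cup, its +x within 0.25 rad of the stand's, leaning up to 10 degrees. None if absent
- scraper_grip (a point): the point on the axis in the middle of the grip, 172 mm from the tip and 38 mm from the grip end: a good place to take hold
- spatula: spatula with a yellow grip and a steel blade 20 mm wide, 210 mm long; grip 18 mm (x) by 22 mm (y) in section over z = 85 to 210 mm; origin at the tip, +z up to the grip end; about 90 g. At the start it stands grip up in a cup, its +x within 0.25 rad of the stand's, leaning up to 10 degrees. None if absent
- spatula_grip (a point): the point on the axis in the middle of the grip, 172 mm from the tip and 38 mm from the grip end: a good place to take hold
- fork: lifting fork with a green grip and two steel prongs 17 mm apart, 210 mm long; grip 18 mm (x) by 22 mm (y) in section over z = 85 to 210 mm; origin at the tip, +z up to the grip end; about 90 g. At the start it stands grip up in a cup, its +x within 0.25 rad of the stand's, leaning up to 10 degrees. None if absent
- fork_grip (a point): the point on the axis in the middle of the grip, 172 mm from the tip and 38 mm from the grip end: a good place to take hold
- stand: fixed stand: aluminium base 64 x 256 x 8 mm with four upright round steel cups in a row along its y (at -96, -32, 32, 96 mm), 33 mm inside, 37 mm outside, their floor 11 mm and rim 108 mm above the bench; origin under the middle of the base, +x roughly away from the robot
- tray: loose grey tool tray, 250 (x) x 240 mm (y), 1.2 kg; origin under its middle, +z up, -x (nearer the robot) to the end with a red lip 22 mm long, 12 mm high. Floor 4 mm thick, walls 4 mm thick and 18 mm high (lip end 12 mm). Four lanes along x; dividers 4 mm thick, 18 mm high at y = -58, 0, 58 mm stand in the far half only (x -2 to 121 mm); the near half is an open well
- lane_blue (a point): middle of the blue-lined lane's floor (tray y = +87 mm); axes as the tray's
- lane_left (a point): middle of the floor of a plain lane (tray y = +29 mm); axes as the tray's
- lane_mid (a point): middle of the floor of a plain lane (tray y = -29 mm); axes as the tray's
- lane_right (a point): middle of the floor of a plain lane (tray y = -87 mm); axes as the tray's
- slab: fixed concrete slab 200 x 200 x 45 mm on the bench under the pan; origin under its middle
- pan: dark steel crystal pan, loose on the slab, 124 mm across at the rim, 32 mm high, 0.4 kg; origin under its middle, +z up
- pan_metal (a point): middle of the surface of the solidified metal in the pan, 16 mm above the pan's underside (the metal disc is 94 mm across)
- brick: bystander: red fluted brick post, 80 x 80 mm, 130 mm high, behind the stand; origin under its middle
- jar: bystander: glass jar, 60 mm across, 85 mm high, behind the stand; origin under its middle
- crystal: bystander: blue and gold metal crystal, about 40 x 32 x 33 mm, lying on the bench before the stand; origin under its middle
There are look-alikes about, which are no part of the job. Leave any purple look-alike of the scraper alone.

How it is judged:
By the outcome, as a careful person would: the job done as asked, in the order asked, and still so for the second after the job is handed in, with the robot touching nothing.
Of scraper, spatula, fork only 2 to 3 are there at a start; the rules pass over those that are not, and their reading is None.
At some moment in a run one of pan, tray may be knocked a few centimetres aside while the robot is not near it.
It also fails if it takes over 208 s, if anything falls off the work surface, if the arm or the gripper's body presses on something with over 40 N, if the wrist force passes 120 N, or if a joint passes its speed limit or range.

## Working session

There is one attempt and no reset: what is moved stays moved. The work goes in short steps, Python scripts to look and compute and a shell command to move; the robot and the scene stay as the last step left them, time stands still between calls to the robot, and variables do not carry over. Pictures are saved under pics/ and viewed, at most 14 in all, crops included, and the job is handed in when it is done.

```bash
ls; mkdir -p pics
python3 - <<'E'
from cell import arm
import cv2
print(arm.grip_depth, arm.read_state())
for n in("side","top"):
    c=arm.read_camera(n); cv2.imwrite(f"pics/{n}0.png",c["frame"][:,:,::-1]); print({k:v for k,v in c.items() if k!="frame"})
E
```

```text
pics
0.0588 {'clock': 0.0, 'joints': array([ 1.19039557e+00,  4.91566492e-01,  1.55947017e+00,  6.51879861e-06,
        1.09173773e+00, -1.05615282e-01]), 'joint_velocities': array([ 1.18667177e-03, -2.40743881e-04, -9.69457893e-05,  2.53269664e-03,
       -1.97195162e-03, -4.20184268e-04]), 'effort': array([-2.12748942e-03, -6.12645507e+01, -2.58165282e+01,  6.91944198e-02,
        4.84308321e-02, -1.26121913e-04]), 'tcp_pos': array([0.16950939, 0.60139438, 0.29165027]), 'tool_rot': array([-3.14041811e+00, -1.30327070e-04,  2.86680410e+00]), 'force': array([ 0.30147572,  0.56980267, -0.7004708 ]), 'torque': array([-0.05018928,  0.04968351, -0.01680871]), 'grasp_force': 0.0, 'finger_gap': 0.09512449358415592}
{'vertical_fov': 44.62383737567208, 'cx': 324.2378172002953, 'cy': 243.69103442246416, 'dist_coeffs': array([0.05178125, 0.        , 0.        , 0.        , 0.        ]), 'eye': array([0.50590956, 0.78054409, 1.07722605]), 'attitude': array([ 6.76754671e-01,  9.33634559e-04, -3.02323688e+00])}
{'vertical_fov': 46.02567371045365, 'cx': 325.7250553139086, 'cy': 242.52758280728284, 'dist_coeffs': array([-0.0454828,  0.       ,  0.       ,  0.       ,  0.       ]), 'eye': array([0.46713732, 0.01467346, 1.3685102 ]), 'attitude': array([ 0.07840747, -0.02412418, -1.55584223])}
```

View pics/side0.png

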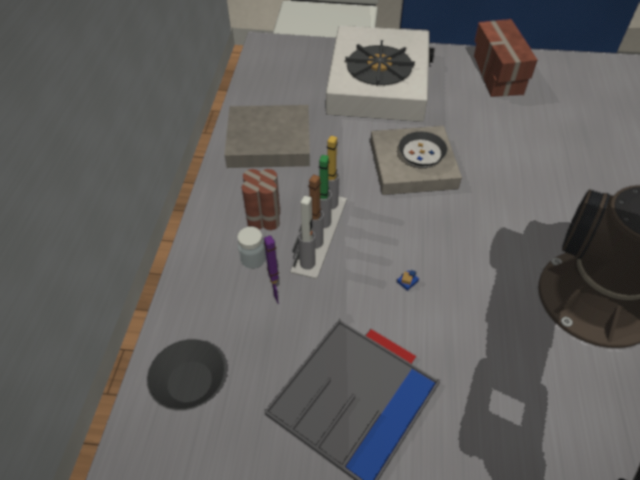

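View pics/top0.png

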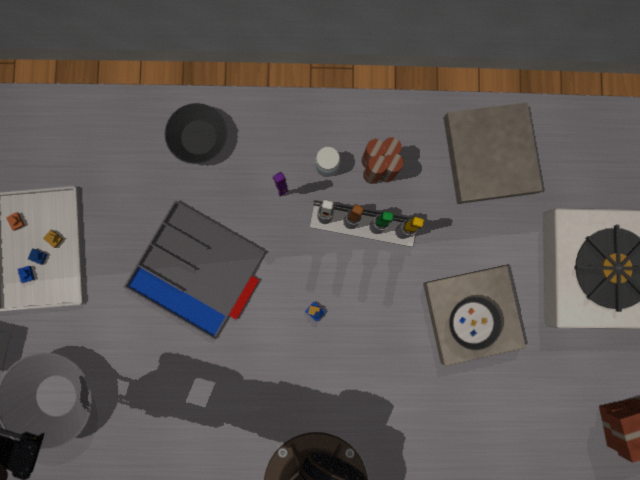

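Side view: the stand holds thermometer (307,230), scraper (315,195), fork (324,175) and spatula (332,155). The tray is at lower middle and the pan is on the slab at (422,150). The top view agrees. Next I'll zoom in.

```bash
cat > h.py <<'E'
import numpy as np, cv2, pickle
from scipy.spatial.transform import Rotation as Ro
from scipy.optimize import least_squares
def cam(c):
    f=240/np.tan(np.radians(c["vertical_fov"])/2)
    K=np.array([[f,0,c["cx"]],[0,f,c["cy"]],[0,0,1.]])
    R=Ro.from_euler("xyz",c["attitude"]).as_matrix()@np.diag([1,-1,-1])  # cv cam->world
    return K,R,np.array(c["eye"]),np.array(c["dist_coeffs"])
def proj(c,P):
    K,R,e,d=cam(c); r=cv2.Rodrigues(R.T)[0]
    return cv2.projectPoints(np.atleast_2d(P).astype(float),r,-R.T@e,K,d)[0][:,0]
def ray(c,uv):
    K,R,e,d=cam(c); q=cv2.undistortPoints(np.atleast_2d(uv).astype(float).reshape(-1,1,2),K,d)[:,0]
    return e,np.c_[q,np.ones(len(q))]@R.T
def onz(c,uv,z):
    e,v=ray(c,uv); return e+v*((z-e[2])/v[:,2])[:,None]
def tri(c1,u1,c2,u2):
    e1,a=ray(c1,u1); e2,b=ray(c2,u2); a=a[0];b=b[0]
    s=np.linalg.lstsq(np.c_[a,-b],e2-e1,rcond=None)[0]
    p,q=e1+a*s[0],e2+b*s[1]; return (p+q)/2,np.linalg.norm(p-q)
def snap(tag):
    from cell import arm
    out={n:arm.read_camera(n) for n in("side","top")}
    pickle.dump(out,open(f"pics/{tag}.pkl","wb")); return out
def load(tag): return pickle.load(open(f"pics/{tag}.pkl","rb"))
def crop(c,box,k): 
    x,y,w,h=box; return cv2.resize(np.ascontiguousarray(c["frame"][y:y+h,x:x+w,::-1]),None,fx=k,fy=k,interpolation=cv2.INTER_CUBIC)
E
python3 - <<'E'
from h import *
o=snap("a")
cv2.imwrite("pics/c1.png",np.hstack([crop(o["side"],(230,130,130,150),3),crop(o["top"],(300,190,133,150),3)]))
cv2.imwrite("pics/c2.png",crop(o["side"],(255,315,190,165),4)[:600])
E
```

```text
(no output)
```

View pics/c1.png

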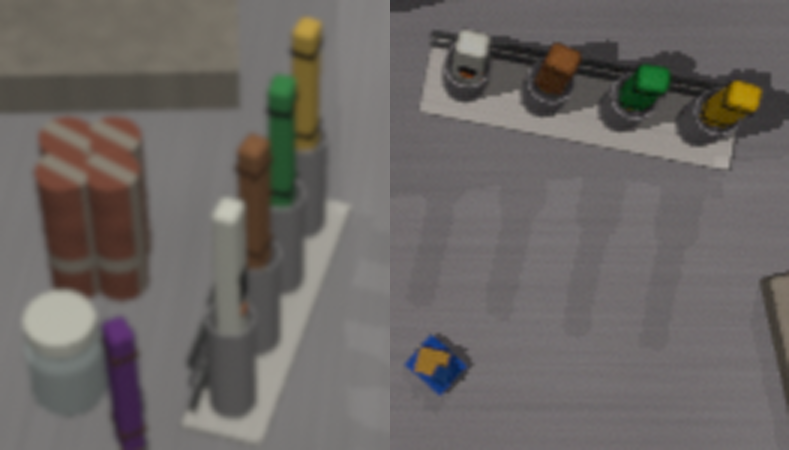

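Run:
```python
from h import *
np.set_printoptions(precision=4,suppress=True)
o=load("a");s,t=o["side"],o["top"]
for n,a,b in [("therm",(306.3,199.3),(327.3,204.7)),("scr",(314.7,178),(357.7,209)),("fork",(324.3,158.3),(388,215.7)),("spat",(332.7,139),(418,222)),("bar",(293,263),(314,203)),("bar2",(300,235),(314,203))]: print(n,*tri(s,a,t,b))
B=onz(s,[(291.7,271.7),(317.3,276.7),(346.7,198.3)],.008); print(B); T=onz(t,[(310.3,226),(414,246)],.008); print(T)
# stand fit: base corners (+-32,+-128)
loc=np.array([[.032,.128],[-.032,.128],[-.032,-.128]])
def res(p,):
    c,q=np.cos(p[2]),np.sin(p[2]);R=np.array([[c,-q],[q,c]])
    m=lambda L:np.c_[L@R.T+p[:2],np.full(len(L),.008)]
    return np.r_[(proj(s,m(loc))-[(291.7,271.7),(317.3,276.7),(346.7,198.3)]).ravel(),(proj(t,m(loc[1:]))-[(310.3,226),(414,246)]).ravel()]
r=least_squares(res,[.6,0,-.2]);print("stand",r.x,r.fun)
p=r.x;c,q=np.cos(p[2]),np.sin(p[2])
for y in(.096,.032,-.032,-.096): print(y,p[0]-q*y,p[1]+c*y)
```

```text
therm [ 0.6367 -0.0138  0.2181] 0.0014591723874066156
scr [ 0.6284 -0.0765  0.2171] 0.00020091445816942626
fork [ 0.6159 -0.1394  0.2154] 0.00016497167587287758
spat [ 0.6042 -0.2015  0.2165] 0.0009963700477426678
bar [0.6671 0.0134 0.0365] 0.001953067242055645
bar2 [0.65   0.0135 0.1372] 0.002104612860832535
[[ 0.6717  0.0169  0.008 ]
 [ 0.6126  0.0239  0.008 ]
 [ 0.5697 -0.2234  0.008 ]]
[[ 0.614   0.0214  0.008 ]
 [ 0.5697 -0.2309  0.008 ]]
stand [ 0.6224 -0.1075 -0.1632] [-1.1037 -1.3127  0.425   0.0778  0.1007 -1.5289 -1.0933  0.9837 -0.9442
 -0.134 ]
0.096 0.6379628588064904 -0.012788789175739543
0.032 0.6275625956609799 -0.07593809262798784
-0.032 0.6171623325154695 -0.13908739608023613
-0.096 0.606762069369959 -0.2022366995324844
```

View pics/c2.png

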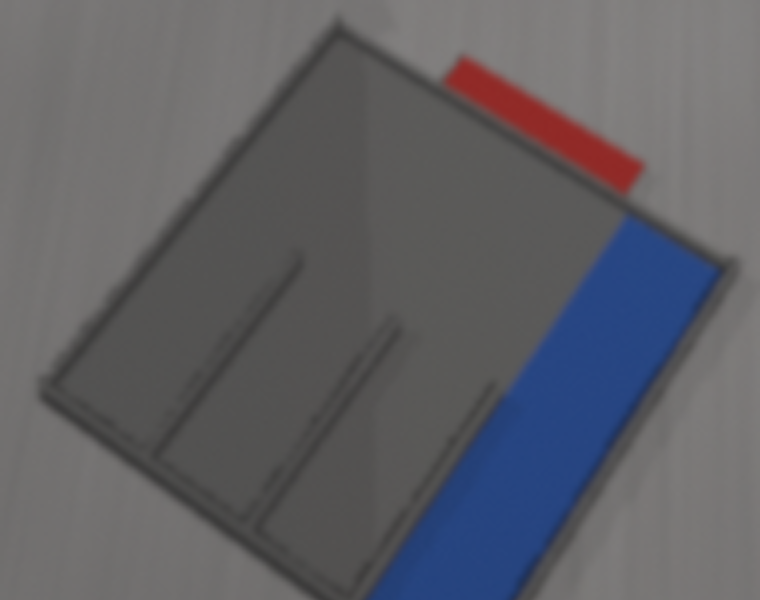

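```bash
cat > m.py <<'E'
from h import *
np.set_printoptions(precision=4,suppress=True)
def metal(o):
    out=[]
    for n in("side","top"):
        c=o[n]; f=c["frame"].astype(int)
        b=proj(c,[[.47,-.35,.061]])[0] if 0 else None
        m=(f.min(2)>150).astype(np.uint8)
        k,l,st,ce=cv2.connectedComponentsWithStats(cv2.morphologyEx(m,cv2.MORPH_CLOSE,np.ones((7,7))))
        for i in range(1,k):
            P=onz(c,[ce[i]],.061)[0]
            if 300<st[i,4]<3000 and .4<P[0]<.6 and -.5<P[1]<-.2: out.append((n,P,st[i]))
    return out
def tray(s,t,us,ut):
    L=np.array([[-.125,-.12,.012],[-.125,.12,.012],[.125,-.12,.018],[.125,.12,.018]])
    def res(p):
        R=Ro.from_euler("z",p[2]).as_matrix(); W=L@R.T+[p[0],p[1],0]
        return np.r_[(proj(s,W[:len(us)])-us).ravel(),(proj(t,W)-ut).ravel()]
    return least_squares(res,[.5,.3,1.],loss="soft_l1")
E
python3 - <<'E'
from m import *
o=load("a");s,t=o["side"],o["top"]
r=tray(s,t,np.array([(339.5,320.5),(438.8,380.5),(265.5,413)]),np.array([(266,252),(216,337),(180,202),(127,288)]));print(r.x,r.fun)
for x in metal(o):print(x)
print(onz(t,[(316,311)],.02))
E
```

```text
[0.5048 0.2954 1.0814] [-0.0313 -2.0853  2.259  -1.8227  0.0326 -2.2305 -0.8281 -1.2426 -0.4012
  2.0348 -5.6397 -1.6973 -3.1867 -0.17  ]
[[0.4103 0.0044 0.02  ]]
```

Run:
```python
from m import *
o=load("a");s,t=o["side"],o["top"]
print(t["frame"][310:334:4,440:510:6].min(2)); print(s["frame"][138:166:4,395:450:6].min(2))
print(onz(t,[(474,322)],.061),onz(s,[(422,151)],.061))
cv2.imwrite("pics/c3.png",crop(t,(110,190,170,160),4)[:600])
```

```text
[[ 98  99  65 144 148  42 146 148 123  35  55  91]
 [102  98  32 150 153 103 148 142 141  39  53  91]
 [ 99 100  36 152  81 146 141  78 141  46  49  93]
 [ 98  92  47 149 121 129  94  53 141  49  46  92]
 [100  92  39 148 145 141 146 143 143  46  46  93]
 [ 96  92  29 147 146 147 142 144 147  41  49  91]]
[[105  90  55  57  70  64  56  54 109 118]
 [112  55  72 152 131 157 124  53  57 111]
 [113  52 160 159 105 157 161 123  48 109]
 [114  54 160 139 133 139 108 157  46 104]
 [117  67 162 121 154 152 103 162  48 101]
 [116  73 119 164  44 158 162 155  89 103]
 [116 110  67  71 139 148 138  73 108 108]]
[[ 0.3912 -0.3622  0.061 ]] [[ 0.3918 -0.3597  0.061 ]]
```

View pics/c3.png

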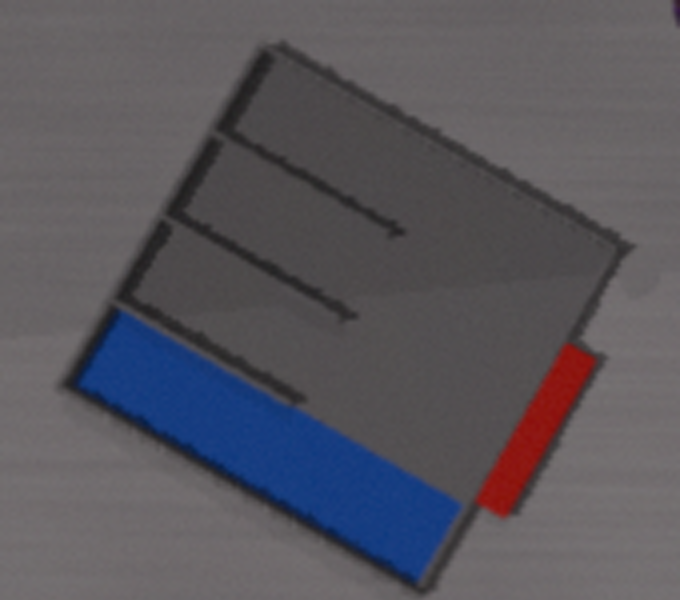

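Run:
```python
from m import *
o=load("a");s,t=o["side"],o["top"]
r=tray(s,t,np.array([(339.5,320.5),(438.8,380.5),(265.5,413)]),np.array([(267.5,251.5),(217,337.5),(177.5,200.5),(127,286)]));print(r.x,r.fun)
r=tray(s,t,np.zeros((0,2)),np.array([(267.5,251.5),(217,337.5),(177.5,200.5),(127,286)]));print(r.x,r.fun)
```

```text
[0.5065 0.2925 1.0724] [ 0.0483 -3.4156  1.6395 -2.5392 -0.6664 -4.5653 -0.9591 -0.7886 -0.806
  1.0395 -1.3011 -1.0504 -2.1089  0.5124]Traceback (most recent call last):
  File "<stdin>", line 4, in <module>
  File "m.py", line 19, in tray
    return least_squares(res,[.5,.3,1.],loss="soft_l1")
    return func(*args, **kwargs)
    vector_fun = VectorFunction(
        fun_wrapped,
    ...<6 lines>...
        workers=workers
    )
    self._update_fun()
    ~~~~~~~~~~~~~~~~^^
    self.f = self.fun_wrapped(xp_copy(self.x))
             ~~~~~~~~~~~~~~~~^^^^^^^^^^^^^^^^^
    return np.atleast_1d(self.fun(x))
                         ~~~~~~~~^^^
    return self.f(x, *self.args, **self.kwargs)
           ~~~~~~^^^^^^^^^^^^^^^^^^^^^^^^^^^^^^
  File "m.py", line 18, in res
    return np.r_[(proj(s,W[:len(us)])-us).ravel(),(proj(t,W)-ut).ravel()]
                  ~~~~^^^^^^^^^^^^^^^
  File "h.py", line 11, in proj
    return cv2.projectPoints(np.atleast_2d(P).astype(float),r,-R.T@e,K,d)[0][:,0]
           ~~~~~~~~~~~~~~~~~~~~~~~~~~~~~~~~~~~~~~~~~~~~~~~~~~~~~~~~~~~~~~~~~^^^^^
TypeError: 'NoneType' object is not subscriptable
```

```bash
cat > g.py <<'E'
# usage: go.py x y z [psi]  -> slide fractions from present pose (TCP target)
import sys, numpy as np
from scipy.spatial.transform import Rotation as Ro
from cell import arm
s=arm.read_state(); R=Ro.from_euler("xyz",s["tool_rot"]).as_matrix()
a=[float(v) for v in sys.argv[1:]]
d=np.array(a[:3])-s["tcp_pos"]; t=0
if len(a)>3:
    t=-((a[3]-s["tool_rot"][2]+np.pi/2)%np.pi-np.pi/2)/(np.pi/4)
print("slide",np.round(R.T@d/.4,4),"turn",round(t,4),"rows",np.ceil(np.linalg.norm(d)/.0417),"clock",s["clock"],"tcp",np.round(s["tcp_pos"],4),"rpy",np.round(s["tool_rot"],3),"q6",round(s["joints"][5],2),"F",np.round(s["force"],1),"gap",round(s["finger_gap"],4))
E
python3 g.py .637 -.0135 .36 2.978
```

```text
slide [-1.5419 -1.1628 -0.1696] turn -0.1416 rows 19.0 clock 0.2 tcp [0.1696 0.6015 0.2919] rpy [-3.141 -0.     2.867] q6 -0.11 F [ 0.5 -0.3  0.1] gap 0.095
```

```bash
python3 -m creep '[{"slide":[-0.05,-0.04,-0.17],"turn":-0.14,"fingers":0.55},{"slide":[-0.05,-0.04,-0.17],"turn":-0.14,"fingers":0.55},{"slide":[-0.8,-0.6,-0.17],"turn":-0.14,"fingers":0.55},{"slide":[-0.8,-0.6,-0.17],"turn":-0.14,"fingers":0.55},{"slide":[-0.8,-0.6,-0.17],"turn":-0.14,"fingers":0.55},{"slide":[-0.8,-0.6,-0.17],"turn":-0.14,"fingers":0.55},{"slide":[-0.8,-0.6,-0.17],"turn":-0.14,"fingers":0.55},{"slide":[-0.8,-0.6,-0.17],"turn":-0.14,"fingers":0.55},{"slide":[-0.8,-0.6,-0.17],"turn":-0.14,"fingers":0.55},{"slide":[-0.8,-0.6,-0.17],"turn":-0.14,"fingers":0.55},{"slide":[-0.8,-0.6,-0.17],"turn":-0.14,"fingers":0.55},{"slide":[-0.8,-0.6,-0.17],"turn":-0.14,"fingers":0.55}]' 20; python3 g.py .637 -.0135 .36 2.978
```

```text
clock: 1.2
tcp_pos: [0.4157, 0.2793, 0.3602]
tool_rot: [-3.141, 0.001, 2.972]
force: [0.0, -0.1, 0.3]
finger_gap: 0.0431
grasp_force: 0.0
slide [-0.6688 -0.6281  0.0016] turn -0.0077 rows 9.0 clock 1.2 tcp [0.4157 0.2793 0.3602] rpy [-3.141e+00  1.000e-03  2.972e+00] q6 -0.94 F [ 0.  -0.1  0.3] gap 0.0431
```

```bash
python3 -m creep '[{"slide":[-0.67,-0.63,0],"turn":0,"fingers":0.55},{"slide":[-0.67,-0.63,0],"turn":0,"fingers":0.55},{"slide":[-0.67,-0.63,0],"turn":0,"fingers":0.55},{"slide":[-0.67,-0.63,0],"turn":0,"fingers":0.55},{"slide":[-0.67,-0.63,0],"turn":0,"fingers":0.55},{"slide":[-0.67,-0.63,0],"turn":0,"fingers":0.55},{"slide":[-0.67,-0.63,0],"turn":0,"fingers":0.55},{"slide":[-0.67,-0.63,0],"turn":0,"fingers":0.55},{"slide":[-0.67,-0.63,0],"turn":0,"fingers":0.55},{"slide":[-0.67,-0.63,0],"turn":0,"fingers":0.55},{"slide":[-0.67,-0.63,0],"turn":0,"fingers":0.55},{"slide":[-0.67,-0.63,0],"turn":0,"fingers":0.55}]'; python3 g.py .637 -.0135 .242 2.978
python3 - <<'E'
from m import *
o=snap("b")
cv2.imwrite("pics/b.png",np.hstack([crop(o["side"],(250,120,130,160),3),crop(o["top"],(270,150,130,160),3)]))
E
```

```text
clock: 2.2
tcp_pos: [0.6351, -0.0084, 0.3598]
tool_rot: [3.141, -0.001, 2.977]
force: [-0.4, 0.2, -0.1]
finger_gap: 0.0426
grasp_force: 0.0
slide [-0.007  -0.0119  0.2945] turn -0.0018 rows 3.0 clock 2.2 tcp [ 0.6351 -0.0084  0.3598] rpy [ 3.141e+00 -1.000e-03  2.977e+00] q6 -1.52 F [-0.4  0.2 -0.1] gap 0.0426
```

View pics/b.png

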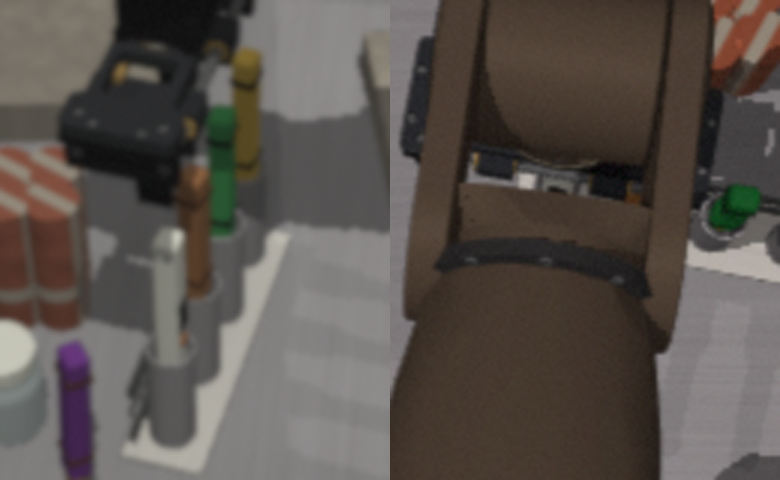

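```bash
python3 -m creep '[{"slide":[-0.007,-0.012,0],"turn":0,"fingers":0.55},{"slide":[-0.007,-0.012,0.06],"turn":0,"fingers":0.55},{"slide":[-0.007,-0.012,0.12],"turn":0,"fingers":0.55},{"slide":[-0.007,-0.012,0.18],"turn":0,"fingers":0.55},{"slide":[-0.007,-0.012,0.24],"turn":0,"fingers":0.55},{"slide":[-0.007,-0.012,0.295],"turn":0,"fingers":0.55},{"slide":[-0.007,-0.012,0.295],"turn":0,"fingers":0.55},{"slide":[-0.007,-0.012,0.295],"turn":0,"fingers":0.55},{"slide":[-0.007,-0.012,0.295],"turn":0,"fingers":0.9},{"slide":[-0.007,-0.012,0.295],"turn":0,"fingers":0.9},{"slide":[-0.007,-0.012,0.295],"turn":0,"fingers":0.9},{"slide":[-0.007,-0.012,0.295],"turn":0,"fingers":0.9},{"slide":[-0.007,-0.012,0.295],"turn":0,"fingers":0.9},{"slide":[-0.007,-0.012,0.295],"turn":0,"fingers":0.9}]' 20;  python3 g.py .637 -.0135 .47 2.978
```

```text
clock: 3.47
tcp_pos: [0.6378, -0.0139, 0.2434]
tool_rot: [3.141, 0.002, 2.977]
force: [-0.3, 2.0, 6.1]
finger_gap: 0.0225
grasp_force: 20.0
slide [ 0.001   0.001  -0.5665] turn -0.0016 rows 6.0 clock 3.4667 tcp [ 0.6378 -0.0139  0.2434] rpy [3.141e+00 2.000e-03 2.977e+00] q6 -1.53 F [-0.3  2.   6.1] gap 0.0225
```

```bash
python3 -m creep '[{"slide":[0,0,-0.03],"turn":0,"fingers":0.9},{"slide":[0,0,-0.08],"turn":0,"fingers":0.9},{"slide":[0,0,-0.14],"turn":0,"fingers":0.9},{"slide":[0,0,-0.2],"turn":0,"fingers":0.9},{"slide":[0,0,-0.26],"turn":0,"fingers":0.9},{"slide":[0,0,-0.32],"turn":0,"fingers":0.9},{"slide":[0,0,-0.38],"turn":0,"fingers":0.9},{"slide":[0,0,-0.44],"turn":0,"fingers":0.9},{"slide":[0,0,-0.5],"turn":0,"fingers":0.9},{"slide":[0,0,-0.54],"turn":0,"fingers":0.9},{"slide":[0,0,-0.57],"turn":0,"fingers":0.9},{"slide":[0,0,-0.57],"turn":0,"fingers":0.9}]' ;  python3 g.py .391 -.361 .41 2.978
python3 - <<'E'
from m import *
o=snap("c"); t,s=o["top"],o["side"]
cv2.imwrite("pics/cc.png",np.vstack([crop(s,(230,60,260,160),3)[:300],crop(t,(290,180,260,200),3)[150:450]]))
E
```

```text
clock: 4.47
tcp_pos: [0.6372, -0.0141, 0.4737]
tool_rot: [3.142, 0.004, 2.977]
force: [1.5, 0.7, -0.5]
finger_gap: 0.0218
grasp_force: 20.0
slide [ 0.4654 -0.9566  0.1571] turn -0.0016 rows 11.0 clock 4.4667 tcp [ 0.6372 -0.0141  0.4737] rpy [3.142 0.004 2.977] q6 -1.53 F [ 1.5  0.7 -0.5] gap 0.0218
```

View pics/cc.png

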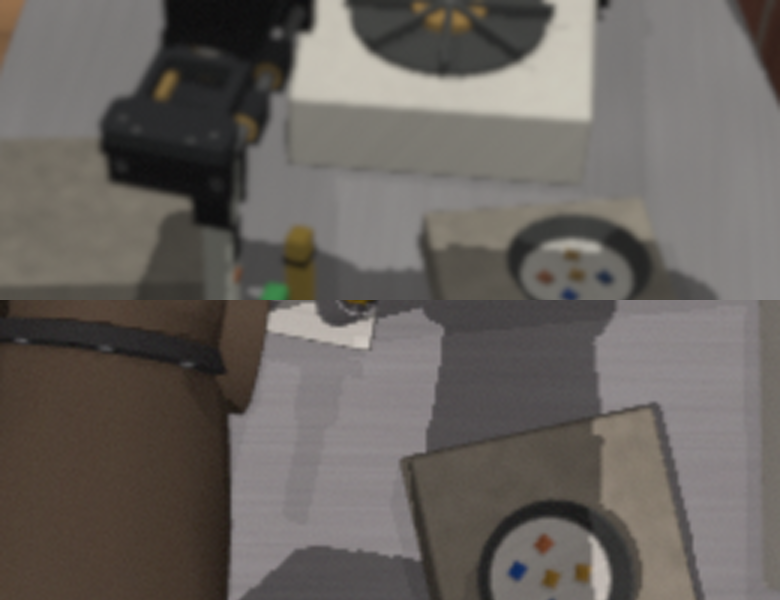

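```bash
python3 -m creep '[{"slide":[0.03,-0.06,0],"turn":0,"fingers":0.9},{"slide":[0.07,-0.14,0],"turn":0,"fingers":0.9},{"slide":[0.11,-0.22,0],"turn":0,"fingers":0.9},{"slide":[0.15,-0.3,0],"turn":0,"fingers":0.9},{"slide":[0.19,-0.38,0],"turn":0,"fingers":0.9},{"slide":[0.23,-0.46,0],"turn":0,"fingers":0.9},{"slide":[0.27,-0.54,0],"turn":0,"fingers":0.9},{"slide":[0.31,-0.62,0],"turn":0,"fingers":0.9},{"slide":[0.35,-0.7,0],"turn":0,"fingers":0.9},{"slide":[0.39,-0.78,0.02],"turn":0,"fingers":0.9},{"slide":[0.42,-0.86,0.05],"turn":0,"fingers":0.9},{"slide":[0.44,-0.91,0.09],"turn":0,"fingers":0.9},{"slide":[0.46,-0.94,0.13],"turn":0,"fingers":0.9},{"slide":[0.465,-0.957,0.155],"turn":0,"fingers":0.9},{"slide":[0.465,-0.957,0.155],"turn":0,"fingers":0.9},{"slide":[0.465,-0.957,0.155],"turn":0,"fingers":0.9},{"slide":[0.465,-0.957,0.155],"turn":0,"fingers":0.9}]' ;  python3 g.py .391 -.361 .392 2.978
python3 - <<'E'
from m import *
o=snap("d"); t,s=o["top"],o["side"]
cv2.imwrite("pics/d.png",np.hstack([crop(s,(350,40,120,160),3.3),crop(t,(420,250,120,160),3.3)]))
E
```

```text
clock: 5.98
tcp_pos: [0.3918, -0.3606, 0.4088]
tool_rot: [-3.141, 0.001, 2.978]
force: [0.0, 0.0, -0.2]
finger_gap: 0.0219
grasp_force: 20.0
slide [ 0.0018 -0.0014  0.042 ] turn -0.0005 rows 1.0 clock 5.9833 tcp [ 0.3918 -0.3606  0.4088] rpy [-3.141e+00  1.000e-03  2.978e+00] q6 -2.27 F [ 0.   0.  -0.2] gap 0.0219
```

View pics/d.png

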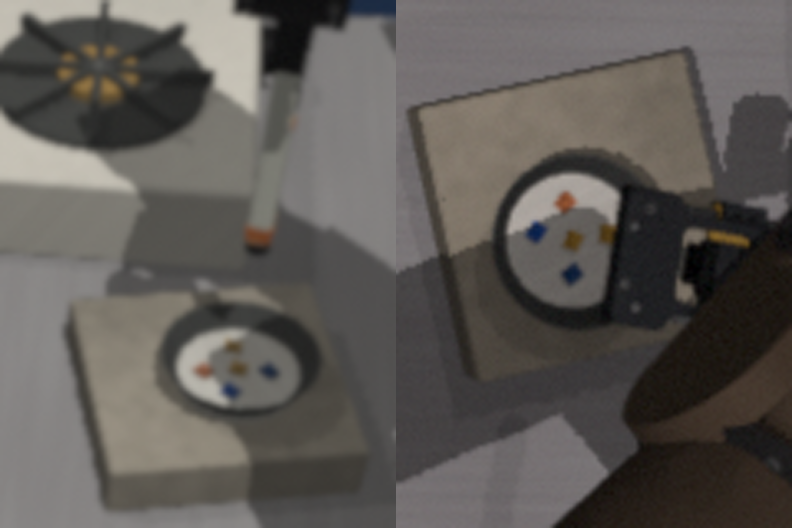

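Run:
```python
from m import *
o=load("d"); t,s=o["top"],o["side"]
b=np.array([.3918,-.3606,0])
for z in (.35,.3,.25,.2,.178): print(z,proj(s,[b+[0,0,z]]))
for d in(load("a"),):
  for n,(cu,cv) in (("side",(422,150)),("top",(474,322))):
    f=d[n]["frame"].astype(int); m=np.zeros(f.shape[:2],np.uint8); m[cv-32:cv+32,cu-32:cu+32]=1
    m&=((f.min(2)>125)).astype(np.uint8)
    k,l,st,ce=cv2.connectedComponentsWithStats(m)
    # hull of comps nearest centre
    i=min(range(1,k),key=lambda i:np.hypot(*(ce[i]-[cu,cv]))if st[i,4]>80 else 99)
    h=cv2.convexHull(np.argwhere(l==i)[:,::-1].astype(np.int32)); e=cv2.fitEllipse(h); print(n,e,onz(d[n],[e[0]],.061))
# lens & axis in side d: orange/white silhouettes
f=s["frame"].astype(int); hsv=cv2.cvtColor(s["frame"],cv2.COLOR_RGB2HSV)
for v in range(66,118,4): print(v, f[v,418:446].sum(1)//3)
```

```text
0.35 [[439.8348  49.6044]]
0.3 [[436.2735  69.7205]]
0.25 [[432.9381  88.6106]]
0.2 [[429.8069 106.3887]]
0.178 [[428.4889 113.885 ]]
side ((421.8285827636719, 151.60804748535156), (23.10386848449707, 36.46445083618164), 97.51829528808594) [[ 0.3922 -0.3574  0.061 ]]
top ((472.7958068847656, 322.4024658203125), (38.530029296875, 39.54411315917969), 168.1582794189453) [[ 0.3903 -0.3594  0.061 ]]
66 [188 190 190 191 191 191 190 189 180 161 130 102  95  98  95  88  83  81
  81  82  82  80  83  97 113 119 119 120]
70 [119 129 147 166 178 185 189 188 179 160 138 124 116 105  92  84  82  81
  82  88  96  97  98 108 117 119 119 119]
74 [116 117 117 117 117 120 128 138 142 138 129 119 107  96  86  83  81  82
  85  91 100 108 114 118 120 121 123 124]
78 [118 117 117 117 117 117 117 117 114 112 113 110  99  88  83  82  82  83
  89  98 103 109 115 119 119 120 122 125]
82 [118 118 118 118 118 118 119 117 113 111 109 102  91  84  83  82  85  93
 104 111 114 117 118 119 119 120 122 125]
86 [118 117 118 117 118 118 118 117 113 109 106 105 104 105 106 108 113 116
 115 116 117 119 120 119 120 121 123 125]
90 [119 119 120 119 119 118 118 117 112 108 109 114 118 120 120 120 119 116
 116 118 120 119 119 120 120 121 124 126]
94 [119 119 118 118 118 118 117 116 111 109 111 116 119 120 120 120 118 117
 119 121 121 121 121 121 120 121 123 126]
98 [107 107 108 108 109 110 110 109 107 111 116 119 120 120 121 118 116 119
 122 124 123 122 122 121 121 122 124 127]
102 [ 81  82  82  82  82  83  84  91 103 114 119 120 121 120 118 107  97 100
 112 120 123 123 122 122 121 122 122 126]
106 [ 83  83  83  83  83  83  88  99 111 117 120 120 120 118 110  93  79  74
  73  74  76  81  87  95 102 109 116 123]
110 [82 82 82 81 81 80 77 74 75 77 80 83 85 84 80 76 73 72 72 73 73 72 72 71
 71 71 73 77]
114 [81 81 82 82 81 74 59 49 47 50 52 53 52 58 67 70 71 72 72 72 72 71 71 71
 70 71 72 75]
```

```bash
H='python3 g.py .390 -.3595 .392 2.978'
python3 -m creep '[{"slide":[0.005,0.002,0.02],"turn":0,"fingers":0.9},{"slide":[0.005,0.002,0.042],"turn":0,"fingers":0.9},{"slide":[0.005,0.002,0.042],"turn":0,"fingers":0.9},{"slide":[0.005,0.002,0.042],"turn":0,"fingers":0.9},{"slide":[0.005,0.002,0.042],"turn":0,"fingers":0.9},{"slide":[0.005,0.002,0.042],"turn":0,"fingers":0.9},{"slide":[0.005,0.002,0.042],"turn":0,"fingers":0.9},{"slide":[0.005,0.002,0.042],"turn":0,"fingers":0.9},{"slide":[0.005,0.002,0.042],"turn":0,"fingers":0.9},{"slide":[0.005,0.002,0.042],"turn":0,"fingers":0.9},{"slide":[0.005,0.002,0.042],"turn":0,"fingers":0.9},{"slide":[0.005,0.002,0.042],"turn":0,"fingers":0.9},{"slide":[0.005,0.002,0.042],"turn":0,"fingers":0.9},{"slide":[0.005,0.002,0.042],"turn":0,"fingers":0.9},{"slide":[0.005,0.002,0.042],"turn":0,"fingers":0.9}]'
python3 -m creep '[{"slide":[0,0,0],"turn":0,"fingers":0.9},{"slide":[0,0,0],"turn":0,"fingers":0.9},{"slide":[0,0,0],"turn":0,"fingers":0.9},{"slide":[0,0,0],"turn":0,"fingers":0.9},{"slide":[0,0,0],"turn":0,"fingers":0.9},{"slide":[0,0,0],"turn":0,"fingers":0.9},{"slide":[0,0,0],"turn":0,"fingers":0.9},{"slide":[0,0,0],"turn":0,"fingers":0.9},{"slide":[0,0,0],"turn":0,"fingers":0.9},{"slide":[0,0,0],"turn":0,"fingers":0.9},{"slide":[0,0,0],"turn":0,"fingers":0.9},{"slide":[0,0,0],"turn":0,"fingers":0.9},{"slide":[0,0,0],"turn":0,"fingers":0.9},{"slide":[0,0,0],"turn":0,"fingers":0.9},{"slide":[0,0,0],"turn":0,"fingers":0.9},{"slide":[0,0,0],"turn":0,"fingers":0.9},{"slide":[0,0,0],"turn":0,"fingers":0.9},{"slide":[0,0,0],"turn":0,"fingers":0.9},{"slide":[0,0,0],"turn":0,"fingers":0.9},{"slide":[0,0,0],"turn":0,"fingers":0.9}]'
python3 -m creep '[{"slide":[0,0,0],"turn":0,"fingers":0.9},{"slide":[0,0,0],"turn":0,"fingers":0.9},{"slide":[0,0,0],"turn":0,"fingers":0.9},{"slide":[0,0,0],"turn":0,"fingers":0.9},{"slide":[0,0,0],"turn":0,"fingers":0.9},{"slide":[0,0,0],"turn":0,"fingers":0.9},{"slide":[0,0,0],"turn":0,"fingers":0.9},{"slide":[0,0,0],"turn":0,"fingers":0.9},{"slide":[0,0,0],"turn":0,"fingers":0.9},{"slide":[0,0,0],"turn":0,"fingers":0.9},{"slide":[0,0,0],"turn":0,"fingers":0.9},{"slide":[0,0,0],"turn":0,"fingers":0.9},{"slide":[0,0,0],"turn":0,"fingers":0.9},{"slide":[0,0,0],"turn":0,"fingers":0.9},{"slide":[0,0,0],"turn":0,"fingers":0.9},{"slide":[0,0,0],"turn":0,"fingers":0.9},{"slide":[0,0,0],"turn":0,"fingers":0.9},{"slide":[0,0,0],"turn":0,"fingers":0.9},{"slide":[0,0,0],"turn":0,"fingers":0.9},{"slide":[0,0,0],"turn":0,"fingers":0.9}]'
$H
python3 - <<'E'
from m import *
d=snap("e")
for n,(cu,cv) in (("side",(422,150)),("top",(474,322))):
    f=d[n]["frame"].astype(int);print(n, f[cv-30:cv+31:6,cu-36:cu+37:6].sum(2)//3)
s=d["side"]["frame"].astype(int)
for v in (112,116,120,124): print(v,s[v,416:440].sum(1)//3)
print(proj(d["side"],[[.390,-.3595,.161],[.390,-.3595,.17],[.39,-.3595,.061]]))
E
```

```text
clock: 7.33
tcp_pos: [0.3893, -0.36, 0.3914]
tool_rot: [3.142, 0.0, 2.977]
force: [-0.3, -1.2, -0.8]
finger_gap: 0.0218
grasp_force: 20.0
clock: 9.0
tcp_pos: [0.3893, -0.36, 0.3914]
tool_rot: [3.141, 0.0, 2.977]
force: [-1.1, 0.3, -0.7]
finger_gap: 0.022
grasp_force: 20.0
clock: 10.67
tcp_pos: [0.3893, -0.36, 0.3914]
tool_rot: [3.142, 0.0, 2.977]
force: [-0.3, 0.1, -0.9]
finger_gap: 0.022
grasp_force: 20.0
slide [-0.0015  0.0016 -0.0015] turn -0.0016 rows 1.0 clock 10.6667 tcp [ 0.3893 -0.36    0.3914] rpy [3.142 0.    2.977] q6 -2.28 F [-0.3  0.1 -0.9] gap 0.022
side [[118  74  74  76  78  79  78  52  70  71  76  79  79]
 [ 85  88  82  80  94  82  89  78  76  76  77  80  80]
 [119 120 121 123  82  46  62  89  90  83  78  80  80]
 [119 122 122  61  58  44  71  40  36  48  80  79  80]
 [129 127 101  68 172 112  81 107  88  37  62  72  81]
 [128 132  83 158 142 106  77  98 103  71  46  73  78]
 [137 134  89  98 176 117 100 106 106  73  65  69  72]
 [137 132 136  94  59 122 102  98  78  71  73  72  72]
 [140 136 138 131 131 110  73  73  71  72  72  78  78]
 [136 135 137 136 136 134 113 
[... 391 characters left out ...]
90  35  33  32  97  53]
 [ 68  64  32  96  95  95  91  88  32  30  33  26  15]
 [ 54  64  53  42  99  94  45  71  32  30  30   5  17]
 [ 41  66  60  33  44  98  95  24  29  33  33  63  10]
 [ 37  71  61  58  46  29  27  16  34  34  31  43  23]
 [ 46  71  68  59  57  57  53  53  57  65  64  23  25]]
112 [ 82  82  82  82  82  82  82  82  86  97 110 117 120 120 121 120 111  94
  79  73  73  73  72  72]
116 [81 81 82 82 82 81 81 80 76 75 77 80 83 86 88 86 81 75 72 72 72 72 71 71]
120 [79 79 79 79 79 80 78 71 57 47 46 48 52 57 59 61 65 69 70 71 71 71 71 71]
124 [76 75 77 76 76 75 75 74 72 70 67 66 66 67 68 70 72 72 71 71 71 71 71 71]
[[428.2428 119.8971]
 [428.7711 116.9126]
 [422.7313 151.1089]]
```

```bash
cat >> m.py <<'E'
def trayfit(o):
    for n in("side","top"):
        c=o[n]; hsv=cv2.cvtColor(c["frame"],cv2.COLOR_RGB2HSV)
        B=cv2.inRange(hsv,(105,120,40),(125,255,255)); Rd=cv2.inRange(hsv,(0,170,60),(6,255,255))|cv2.inRange(hsv,(174,170,60),(180,255,255))
        def big(m,z):
            k,l,st,ce=cv2.connectedComponentsWithStats(m)
            best=None
            for i in range(1,k):
                P=onz(c,[ce[i]],z)[0]
                if .25<P[0]<.75 and .08<P[1]<.6 and st[i,4]>60 and (best is None or st[i,4]>best[0]): best=(st[i,4],i)
            if best is None: return None
            W=onz(c,np.argwhere(l==best[1])[:,::-1],z)[:,:2]
            return cv2.minAreaRect((W*1000).astype(np.float32))
        print(n,"blue",big(B,.004),"red",big(Rd,.012))
E
python3 - <<'E'
from m import *
trayfit(load("a"));trayfit(load("e"))
E
```

```text
side blue ((431.0439147949219, 338.20635986328125), (236.3937530517578, 53.25172424316406), 61.221614837646484) red ((442.5888977050781, 180.24827575683594), (14.131033897399902, 103.39173126220703), 60.93743133544922)
top blue ((428.6759948730469, 339.678466796875), (240.42135620117188, 55.30682373046875), 61.49897003173828) red ((440.41845703125, 177.55657958984375), (20.89711570739746, 107.89104461669922), 61.14420700073242)
side blue ((431.0531311035156, 338.2021484375), (236.38414001464844, 53.21665573120117), 61.19780349731445) red ((442.4039611816406, 180.41775512695312), (14.344779968261719, 102.89836120605469), 61.33083724975586)
top blue ((428.7408142089844, 339.7279052734375), (240.56825256347656, 55.28206253051758), 61.469017028808594) red ((440.4628601074219, 177.6278533935547), (20.954708099365234, 107.87279510498047), 61.23471450805664)
```

```bash
python3 g.py .50 .0 .47
python3 -m creep '[{"slide":[0,0,-0.06],"turn":0,"fingers":0.9},{"slide":[0,0,-0.12],"turn":0,"fingers":0.9},{"slide":[0,0.02,-0.18],"turn":0,"fingers":0.9},{"slide":[-0.02,0.1,-0.2],"turn":0,"fingers":0.9},{"slide":[-0.03,0.18,-0.2],"turn":0,"fingers":0.9},{"slide":[-0.04,0.26,-0.2],"turn":0,"fingers":0.9},{"slide":[-0.06,0.34,-0.2],"turn":0,"fingers":0.9},{"slide":[-0.07,0.42,-0.2],"turn":0,"fingers":0.9},{"slide":[-0.08,0.5,-0.2],"turn":0,"fingers":0.9},{"slide":[-0.09,0.58,-0.2],"turn":0,"fingers":0.9},{"slide":[-0.1,0.66,-0.2],"turn":0,"fingers":0.9},{"slide":[-0.11,0.74,-0.2],"turn":0,"fingers":0.9},{"slide":[-0.12,0.82,-0.2],"turn":0,"fingers":0.9},{"slide":[-0.125,0.88,-0.2],"turn":0,"fingers":0.9},{"slide":[-0.125,0.93,-0.2],"turn":0,"fingers":0.9},{"slide":[-0.125,0.93,-0.2],"turn":0,"fingers":0.9},{"slide":[-0.125,0.93,-0.2],"turn":0,"fingers":0.9}]'; python3 g.py .487 .443 .42 4.21
```

```text
slide [-0.1253  0.9332 -0.1964] turn 0 rows 10.0 clock 10.7667 tcp [ 0.3893 -0.36    0.3914] rpy [ 3.141 -0.     2.977] q6 -2.28 F [ 0.3  0.1 -0.5] gap 0.0221
clock: 12.18
tcp_pos: [0.4997, -0.0006, 0.4714]
tool_rot: [-3.141, -0.0, 2.979]
force: [0.2, 0.5, -0.8]
finger_gap: 0.022
grasp_force: 20.0
slide [0.211  1.0892 0.1284] turn -1.5676 rows 11.0 clock 12.1833 tcp [ 0.4997 -0.0006  0.4714] rpy [-3.141 -0.     2.979] q6 -1.54 F [ 0.2  0.5 -0.8] gap 0.022
```

```bash
python3 g.py .4842 .429 .42 4.212
python3 -m creep '[{"slide":[0.01,0.06,0],"turn":-0.08,"fingers":0.9},{"slide":[0.03,0.14,0],"turn":-0.2,"fingers":0.9},{"slide":[0.04,0.22,0],"turn":-0.3,"fingers":0.9},{"slide":[0.06,0.3,0],"turn":-0.4,"fingers":0.9},{"slide":[0.07,0.38,0],"turn":-0.5,"fingers":0.9},{"slide":[0.09,0.46,0],"turn":-0.6,"fingers":0.9},{"slide":[0.1,0.54,0],"turn":-0.7,"fingers":0.9},{"slide":[0.12,0.62,0],"turn":-0.8,"fingers":0.9},{"slide":[0.14,0.7,0],"turn":-0.85,"fingers":0.9},{"slide":[0.16,0.78,0],"turn":-0.9,"fingers":0.9},{"slide":[0.18,0.86,0],"turn":-0.9,"fingers":0.9},{"slide":[0.19,0.94,0.05],"turn":-0.9,"fingers":0.9},{"slide":[0.2,1.0,0.1],"turn":-0.9,"fingers":0.9},{"slide":[0.2,1.0,0.1],"turn":-0.9,"fingers":0.9},{"slide":[0.2,1.0,0.1],"turn":-0.9,"fingers":0.9}]'; python3 g.py .4842 .429 .28 4.212
```

```text
slide [0.2122 1.0536 0.1284] turn -1.5702 rows 11.0 clock 12.1833 tcp [ 0.4997 -0.0006  0.4714] rpy [-3.141 -0.     2.979] q6 -1.54 F [ 0.2  0.5 -0.8] gap 0.022
clock: 13.43
tcp_pos: [0.4868, 0.4063, 0.43]
tool_rot: [-3.141, -0.003, -2.599]
force: [-0.5, -0.5, -0.9]
finger_gap: 0.0219
grasp_force: 20.0
slide [-0.0247  0.052   0.3748] turn -0.6719 rows 4.0 clock 13.4333 tcp [0.4868 0.4063 0.43  ] rpy [-3.141e+00 -3.000e-03 -2.599e+00] q6 -1.52 F [-0.5 -0.5 -0.9] gap 0.0219
```

```bash
python3 -m creep '[{"slide":[-0.025,0.052,0.02],"turn":-0.15,"fingers":0.9},{"slide":[-0.025,0.052,0.08],"turn":-0.3,"fingers":0.9},{"slide":[-0.025,0.052,0.14],"turn":-0.45,"fingers":0.9},{"slide":[-0.025,0.052,0.2],"turn":-0.6,"fingers":0.9},{"slide":[-0.025,0.052,0.26],"turn":-0.672,"fingers":0.9},{"slide":[-0.025,0.052,0.32],"turn":-0.672,"fingers":0.9},{"slide":[-0.025,0.052,0.37],"turn":-0.672,"fingers":0.9},{"slide":[-0.025,0.052,0.375],"turn":-0.672,"fingers":0.9},{"slide":[-0.025,0.052,0.375],"turn":-0.672,"fingers":0.9},{"slide":[-0.025,0.052,0.375],"turn":-0.672,"fingers":0.9}]'; python3 g.py .4842 .429 .235 4.212;  python3 - <<'E'
from m import *
o=snap("f"); s,t=o["side"],o["top"]
cv2.imwrite("pics/f.png",np.hstack([crop(s,(250,300,200,180),2),crop(t,(90,160,200,180),2)])); trayfit(o)
E
```

```text
clock: 14.27
tcp_pos: [0.4852, 0.4289, 0.2834]
tool_rot: [-3.14, 0.002, -2.073]
force: [-0.0, 0.2, -1.0]
finger_gap: 0.022
grasp_force: 20.0
slide [0.0013 0.0025 0.121 ] turn -0.0021 rows 2.0 clock 14.2667 tcp [0.4852 0.4289 0.2834] rpy [-3.140e+00  2.000e-03 -2.073e+00] q6 -2.02 F [-0.   0.2 -1. ] gap 0.022
side blue ((436.0189514160156, 416.622314453125), (95.9254150390625, 53.4332160949707), 61.53711700439453) red None
top blue ((411.9116516113281, 378.0465087890625), (240.20022583007812, 55.44819259643555), 61.36006546020508) red ((423.6159362792969, 215.97532653808594), (20.473587036132812, 107.56053924560547), 61.59009552001953)
```

View pics/f.png

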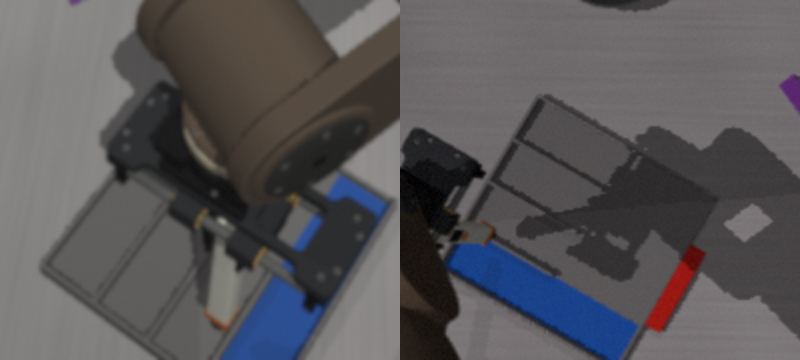

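```bash
python3 g.py .4674 .4673 .28 4.212
python3 - <<'E'
from m import *
o=snap("f2"); trayfit(o)
E
```

```text
slide [-0.0623  0.084   0.0088] turn -0.0014 rows 2.0 clock 14.3667 tcp [0.4849 0.4293 0.2835] rpy [-3.140e+00  3.000e-03 -2.072e+00] q6 -2.02 F [-1.1 -0.8 -0.5] gap 0.0222
side blue ((436.3931884765625, 417.31268310546875), (94.35491943359375, 53.4332160949707), 61.53711700439453) red None
top blue ((411.8524169921875, 378.07672119140625), (240.1971435546875, 55.589080810546875), 61.346763610839844) red ((423.496337890625, 216.04818725585938), (20.45267105102539, 107.29572296142578), 61.537471771240234)
```

```bash
python3 -m creep '[{"slide":[-0.03,0.04,0],"turn":0,"fingers":0.9},{"slide":[-0.062,0.084,0],"turn":0,"fingers":0.9},{"slide":[-0.062,0.084,0.03],"turn":0,"fingers":0.9},{"slide":[-0.062,0.084,0.06],"turn":0,"fingers":0.9},{"slide":[-0.062,0.084,0.09],"turn":0,"fingers":0.9},{"slide":[-0.062,0.084,0.11],"turn":0,"fingers":0.9},{"slide":[-0.062,0.084,0.115],"turn":0,"fingers":0.9},{"slide":[-0.062,0.084,0.12],"turn":0,"fingers":0.9},{"slide":[-0.062,0.084,0.12],"turn":0,"fingers":0.9},{"slide":[-0.062,0.084,0.12],"turn":0,"fingers":0.9}]' 8; python3 g.py .4674 .4673 .235 4.212
```

```text
clock: 15.3
tcp_pos: [0.4671, 0.4671, 0.2339]
tool_rot: [3.141, 0.001, -2.073]
force: [-1.9, 0.5, 5.4]
finger_gap: 0.0217
grasp_force: 8.0
slide [-0.0007 -0.0004 -0.0029] turn -0.0019 rows 1.0 clock 15.3 tcp [0.4671 0.4671 0.2339] rpy [ 3.141e+00  1.000e-03 -2.073e+00] q6 -1.95 F [-1.9  0.5  5.4] gap 0.0217
```

```bash
python3 -m creep '[{"slide":[0,0,0],"turn":0,"fingers":0.9},{"slide":[0.0375,0,0],"turn":0,"fingers":0.9},{"slide":[0.075,0.0,0.003],"turn":0,"fingers":0.9},{"slide":[0.112,0,0.009],"turn":0,"fingers":0.9},{"slide":[0.148,0,0.018],"turn":0,"fingers":0.9},{"slide":[0.184,0,0.03],"turn":0,"fingers":0.9},{"slide":[0.218,0,0.046],"turn":0,"fingers":0.9},{"slide":[0.251,0,0.064],"turn":0,"fingers":0.9},{"slide":[0.282,0,0.086],"turn":0,"fingers":0.9},{"slide":[0.31,0,0.11],"turn":0,"fingers":0.9},{"slide":[0.31,0,0.11],"turn":0,"fingers":0.9}]' 5; python3 g.py .4671 .4671 .2339 4.212
python3 - <<'E'
from m import *
o=snap("g"); s,t=o["side"],o["top"]
cv2.imwrite("pics/g.png",np.hstack([crop(s,(230,290,200,180),2),crop(t,(90,160,200,180),2)])); trayfit(o)
E
```

```text
clock: 16.22
tcp_pos: [0.406, 0.3564, 0.188]
tool_rot: [3.14, -0.003, -2.073]
force: [-0.7, 1.3, -1.3]
finger_gap: 0.0219
grasp_force: 5.0
slide [-0.3156 -0.0005 -0.1158] turn -0.0021 rows 4.0 clock 16.2167 tcp [0.406  0.3564 0.188 ] rpy [ 3.140e+00 -3.000e-03 -2.073e+00] q6 -2.04 F [-0.7  1.3 -1.3] gap 0.0219
side blue ((402.1615905761719, 379.336669921875), (148.70169067382812, 30.660282135009766), 61.65372085571289) red None
top blue ((380.86578369140625, 321.08026123046875), (111.8498306274414, 55.48870849609375), 61.018089294433594) red ((423.3771667480469, 216.45236206054688), (20.45806312561035, 107.89051055908203), 61.54021072387695)
```

View pics/g.png

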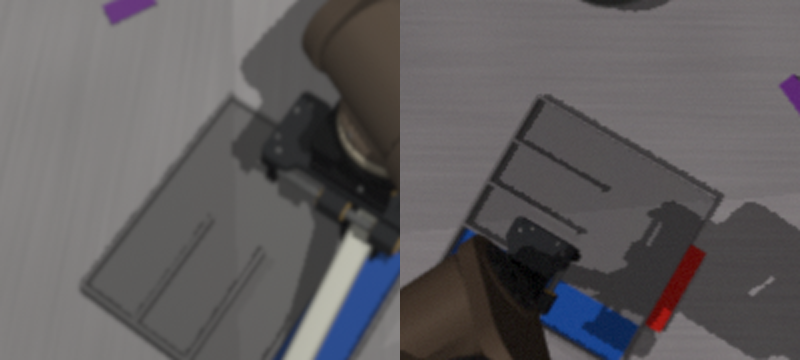

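```bash
python3 -m creep '[{"slide":[0.0275,0,0.026],"turn":0,"fingers":0.9},{"slide":[0.052,0,0.055],"turn":0,"fingers":0.9},{"slide":[0.074,0.0,0.085],"turn":0,"fingers":0.9},{"slide":[0.093,0,0.118],"turn":0,"fingers":0.9},{"slide":[0.109,0,0.152],"turn":0,"fingers":0.9},{"slide":[0.122,0,0.187],"turn":0,"fingers":0.9},{"slide":[0.132,0,0.223],"turn":0,"fingers":0.9},{"slide":[0.136,0,0.245],"turn":0,"fingers":0.9},{"slide":[0.136,0,0.245],"turn":0,"fingers":0.9},{"slide":[0.136,0,0.245],"turn":0,"fingers":0.9}]' 5; python3 g.py .4671 .4671 .2339 4.212
python3 -m creep '[{"slide":[0,0,0],"turn":0,"fingers":0.68},{"slide":[0,0,0],"turn":0,"fingers":0.68},{"slide":[0,0,0],"turn":0,"fingers":0.68},{"slide":[0,0,0],"turn":0,"fingers":0.68},{"slide":[0,0,0],"turn":0,"fingers":0.68},{"slide":[0,0,0],"turn":0,"fingers":0.68}]' ; python3 g.py .4671 .4671 .2339 4.212
```

```text
clock: 17.15
tcp_pos: [0.3814, 0.3113, 0.0915]
tool_rot: [3.142, -0.0, -2.072]
force: [0.5, -0.3, -0.8]
finger_gap: 0.0217
grasp_force: 5.0
slide [-0.4446 -0.0007 -0.3561] turn -0.0008 rows 6.0 clock 17.15 tcp [0.3814 0.3113 0.0915] rpy [ 3.142 -0.    -2.072] q6 -2.09 F [ 0.5 -0.3 -0.8] gap 0.0217
clock: 17.65
tcp_pos: [0.381, 0.3109, 0.0916]
tool_rot: [-3.141, 0.0, -2.072]
force: [-0.9, -0.1, 0.1]
finger_gap: 0.0303
grasp_force: 0.0
slide [-0.4459 -0.0013 -0.3555] turn -0.0007 rows 6.0 clock 17.65 tcp [0.381  0.3109 0.0916] rpy [-3.141  0.    -2.072] q6 -2.09 F [-0.9 -0.1  0.1] gap 0.0303
```

```bash
python3 -m creep '[{"slide":[0,0,-0.08],"turn":0,"fingers":0.68},{"slide":[0,0,-0.18],"turn":0,"fingers":0.68},{"slide":[0,0,-0.28],"turn":0,"fingers":0.68},{"slide":[0,0,-0.38],"turn":0,"fingers":0.68},{"slide":[0,0,-0.48],"turn":0,"fingers":0.6},{"slide":[0,0,-0.58],"turn":0.1,"fingers":0.55},{"slide":[0,0,-0.67],"turn":0.25,"fingers":0.55},{"slide":[0,0,-0.67],"turn":0.4,"fingers":0.55},{"slide":[0,0,-0.67],"turn":0.55,"fingers":0.55},{"slide":[0,0,-0.67],"turn":0.7,"fingers":0.55},{"slide":[0,0,-0.67],"turn":0.85,"fingers":0.55},{"slide":[0,0,-0.67],"turn":1,"fingers":0.55},{"slide":[0,0,-0.67],"turn":1,"fingers":0.55}]' 20; python3 g.py .6275 -.0765 .36 2.978
python3 - <<'E'
from m import *
o=snap("i"); s,t=o["side"],o["top"]
cv2.imwrite("pics/i.png",np.hstack([crop(s,(250,120,200,340),1.7),crop(t,(90,160,240,200),1.7)[:340] if 0 else np.vstack([crop(t,(90,170,240,170),1.7),crop(t,(290,180,240,170),1.7)])])); trayfit(o)
E
```

```text
clock: 18.73
tcp_pos: [0.3808, 0.3108, 0.3595]
tool_rot: [3.141, -0.0, -2.863]
force: [0.8, 1.0, -0.2]
finger_gap: 0.0432
grasp_force: 0.0
slide [-0.3263 -1.1005 -0.0014] turn 0.5634 rows 12.0 clock 18.7333 tcp [0.3808 0.3108 0.3595] rpy [ 3.141 -0.    -2.863] q6 -1.3 F [ 0.8  1.  -0.2] gap 0.0432
side blue ((407.9511413574219, 365.8848876953125), (212.3355255126953, 53.44136047363281), 61.032588958740234) red ((426.0965881347656, 218.2815399169922), (14.708209037780762, 103.71380615234375), 60.986446380615234)
top blue ((434.2961120605469, 418.7843017578125), (147.74594116210938, 52.877830505371094), 62.40681457519531) red ((423.7904357910156, 215.69712829589844), (20.491981506347656, 108.20137023925781), 61.34914016723633)
```

View pics/i.png

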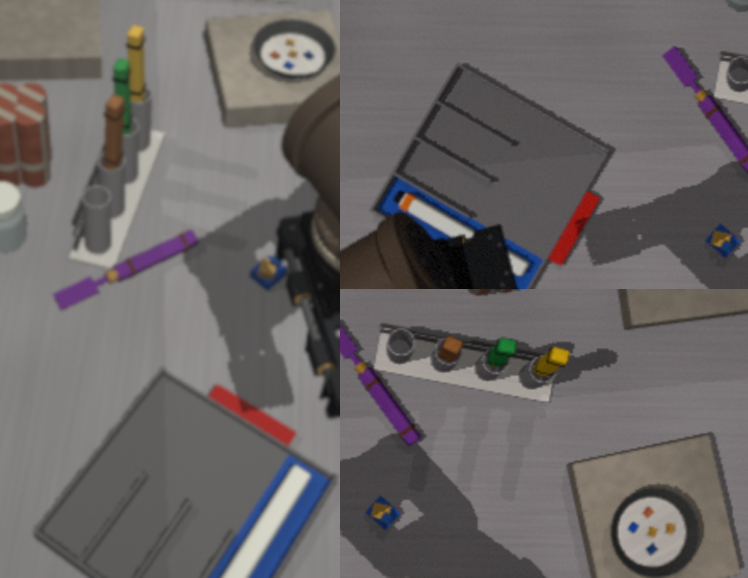

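Run:
```python
from m import *
for k in "abcdefgi":
    o=load(k)
    for n in("side","top"):
        h=cv2.cvtColor(o[n]["frame"],cv2.COLOR_RGB2HSV); m=cv2.inRange(h,(130,90,30),(160,255,255)); kk,l,st,ce=cv2.connectedComponentsWithStats(m)
        print(k,n,[(st[i].tolist(),ce[i].round()) for i in range(1,kk) if st[i,4]>30])
```

```text
a side [([265, 236, 13, 44, 327], array([271., 257.]))]
a top [([273, 172, 15, 24, 190], array([280., 183.]))]
b side [([270, 234, 9, 14, 102], array([274., 241.])), ([271, 249, 9, 30, 231], array([275., 263.])), ([274, 284, 4, 15, 33], array([276., 291.]))]
b top []
c side [([358, 256, 8, 9, 48], array([362., 260.])), ([327, 260, 32, 20, 280], array([343., 269.])), ([318, 274, 10, 10, 69], array([322., 279.])), ([282, 283, 31, 18, 250], array([295., 291.]))]
c top []
d side [([358, 256, 8, 9, 48], array([362., 260.])), ([327, 260, 32, 20, 281], array([343., 269.])), ([318, 274, 10, 10, 69], array([322., 279.])), ([282, 283, 31, 18, 250], array([295., 291.]))]
d top [([280, 197, 22, 28, 250], array([291., 210.])), ([301, 226, 11, 11, 72], array([306., 231.])), ([306, 234, 26, 31, 305], array([319., 249.])), ([326, 262, 12, 10, 68], array([332., 267.]))]
e side [([358, 256, 8, 9, 48], array([362., 260.])), ([327, 260, 32, 20, 280], array([343., 269.])), ([318, 274, 10, 10, 69], array([322., 279.])), ([282, 283, 31, 18, 249], array([295., 291.]))]
e top [([280, 197, 22, 28, 248], array
[... 637 characters left out ...]
[343., 269.])), ([318, 274, 10, 10, 69], array([322., 279.])), ([282, 283, 31, 18, 251], array([295., 291.]))]
g top [([280, 197, 22, 28, 249], array([291., 210.])), ([301, 226, 11, 11, 71], array([306., 231.])), ([306, 234, 26, 31, 305], array([319., 249.])), ([326, 262, 11, 10, 67], array([331., 267.]))]
i side [([358, 256, 8, 9, 49], array([362., 260.])), ([327, 260, 32, 20, 278], array([343., 269.])), ([318, 274, 10, 10, 69], array([322., 279.])), ([282, 283, 31, 18, 251], array([295., 291.]))]
i top [([280, 197, 22, 28, 250], array([291., 210.])), ([301, 226, 11, 11, 70], array([306., 231.])), ([306, 234, 26, 31, 302], array([319., 249.])), ([326, 262, 11, 10, 66], array([332., 267.]))]
```

Run:
```python
from m import *
a,i=load("a"),load("i")
print("grip end",tri(a["side"],(269.5,238.5),a["top"],(279,176)),"low", [onz(a["side"],[(277,302)],z)[0] for z in(0,.02)], tri(a["side"],(276,291),a["top"],(284,194)))
print("now",onz(i["top"],[(283,199),(337,272)],.01),onz(i["side"],[(283,300),(365,258)],.01))
for n,b in (("side",(225,215,60,60)),("side",(235,160,50,75)),("side",(392,262,30,30)),("top",(310,140,35,40)),("top",(355,130,55,60)),("top",(300,298,30,26))):
    x,y,w,h=b; d=np.abs(a[n]["frame"][y:y+h,x:x+w].astype(int)-i[n]["frame"][y:y+h,x:x+w]).max(2); print(n,b,(d>25).sum(), d.mean())
cv2.imwrite("pics/j.png",np.hstack([crop(a["side"],(225,215,80,100),4.5),crop(i["side"],(225,215,80,100),4.5)]))
```

```text
grip end (array([0.6953, 0.0872, 0.2084]), np.float64(0.0007313746877884194)) low [array([0.6923, 0.0958, 0.    ]), array([0.6889, 0.1085, 0.02  ])] (array([0.6913, 0.0857, 0.027 ]), np.float64(0.006526554187377182))
now [[ 0.6785  0.0887  0.01  ]
 [ 0.5038 -0.0447  0.01  ]] [[ 0.6785  0.0956  0.01  ]
 [ 0.5103 -0.0398  0.01  ]]
side (225, 215, 60, 60) 501 23.620277777777776
side (235, 160, 50, 75) 0 12.848266666666667
side (392, 262, 30, 30) 613 38.42444444444445
top (310, 140, 35, 40) 1 9.132857142857143
top (355, 130, 55, 60) 0 7.618181818181818
top (300, 298, 30, 26) 530 30.98846153846154
```

View pics/j.png

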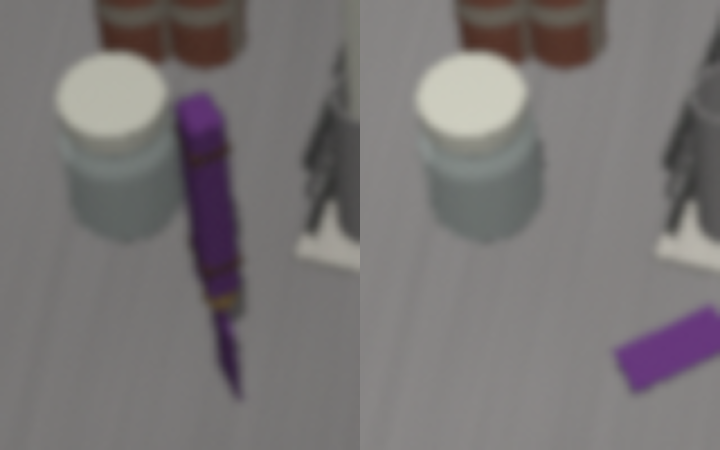

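```bash
python3 -m creep '[{"slide":[-0.15,-0.5,0],"turn":0.15,"fingers":0.55},{"slide":[-0.15,-0.5,0],"turn":0.3,"fingers":0.55},{"slide":[-0.15,-0.5,0],"turn":0.45,"fingers":0.55},{"slide":[-0.3,-0.99,0],"turn":0.563,"fingers":0.55},{"slide":[-0.3,-0.99,0],"turn":0.563,"fingers":0.55},{"slide":[-0.3,-0.99,0],"turn":0.563,"fingers":0.55},{"slide":[-0.3,-0.99,0],"turn":0.563,"fingers":0.55},{"slide":[-0.3,-0.99,0],"turn":0.563,"fingers":0.55},{"slide":[-0.3,-0.99,0],"turn":0.563,"fingers":0.55},{"slide":[-0.3,-0.99,0],"turn":0.563,"fingers":0.55},{"slide":[-0.3,-0.99,0],"turn":0.563,"fingers":0.55},{"slide":[-0.3,-0.99,0],"turn":0.563,"fingers":0.55},{"slide":[-0.3,-0.99,0],"turn":0.563,"fingers":0.55},{"slide":[-0.3,-0.99,0],"turn":0.563,"fingers":0.55}]' 20; python3 g.py .6275 -.0765 .242 2.978
```

```text
clock: 20.0
tcp_pos: [0.6068, -0.0346, 0.3596]
tool_rot: [3.141, -0.0, 2.986]
force: [0.4, -0.3, -0.1]
finger_gap: 0.0429
grasp_force: 0.0
slide [-0.0675 -0.0956  0.2939] turn 0.0105 rows 4.0 clock 20.0 tcp [ 0.6068 -0.0346  0.3596] rpy [ 3.141 -0.     2.986] q6 -1.58 F [ 0.4 -0.3 -0.1] gap 0.0429
```

```bash
python3 -m creep '[{"slide":[-0.0675,-0.0956,0],"turn":0.01,"fingers":0.55},{"slide":[-0.0675,-0.0956,0],"turn":0.01,"fingers":0.55},{"slide":[-0.0675,-0.0956,0.06],"turn":0.01,"fingers":0.55},{"slide":[-0.0675,-0.0956,0.12],"turn":0.01,"fingers":0.55},{"slide":[-0.0675,-0.0956,0.18],"turn":0.01,"fingers":0.55},{"slide":[-0.0675,-0.0956,0.24],"turn":0.01,"fingers":0.55},{"slide":[-0.0675,-0.0956,0.294],"turn":0.01,"fingers":0.55},{"slide":[-0.0675,-0.0956,0.294],"turn":0.01,"fingers":0.55},{"slide":[-0.0675,-0.0956,0.294],"turn":0.01,"fingers":0.55},{"slide":[-0.0675,-0.0956,0.294],"turn":0.01,"fingers":0.9},{"slide":[-0.0675,-0.0956,0.294],"turn":0.01,"fingers":0.9},{"slide":[-0.0675,-0.0956,0.294],"turn":0.01,"fingers":0.9},{"slide":[-0.0675,-0.0956,0.294],"turn":0.01,"fingers":0.9},{"slide":[-0.0675,-0.0956,0.294],"turn":0.01,"fingers":0.9},{"slide":[-0.0675,-0.0956,0.294],"turn":0.01,"fingers":0.9}]' 20;  python3 g.py .6275 -.0765 .47 2.978
python3 -m creep '[{"slide":[0,0,-0.03],"turn":0,"fingers":0.9},{"slide":[0,0,-0.08],"turn":0,"fingers":0.9},{"slide":[0,0,-0.14],"turn":0,"fingers":0.9},{"slide":[0,0,-0.2],"turn":0,"fingers":0.9},{"slide":[0,0,-0.26],"turn":0,"fingers":0.9},{"slide":[0,0,-0.32],"turn":0,"fingers":0.9},{"slide":[0,0,-0.38],"turn":0,"fingers":0.9},{"slide":[0,0,-0.44],"turn":0,"fingers":0.9},{"slide":[0,0,-0.5],"turn":0,"fingers":0.9},{"slide":[0,0,-0.54],"turn":0,"fingers":0.9},{"slide":[0,0,-0.57],"turn":0,"fingers":0.9},{"slide":[0,0,-0.57],"turn":0,"fingers":0.9}]'
```

```text
clock: 21.25
tcp_pos: [0.6284, -0.0775, 0.243]
tool_rot: [3.141, 0.003, 2.976]
force: [1.4, 1.3, 6.9]
finger_gap: 0.0246
grasp_force: 18.8
slide [ 0.0013  0.0023 -0.5675] turn -0.0027 rows 6.0 clock 21.25 tcp [ 0.6284 -0.0775  0.243 ] rpy [3.141e+00 3.000e-03 2.976e+00] q6 -1.63 F [1.4 1.3 6.9] gap 0.0246
clock: 22.25
tcp_pos: [0.6276, -0.0777, 0.4732]
tool_rot: [-3.141, 0.004, 2.976]
force: [0.0, 0.4, -0.9]
finger_gap: 0.022
grasp_force: 20.0
```

```bash
python3 g.py .5173 .4454 .42 4.212
python3 -m creep '[{"slide":[0.02,0.06,0],"turn":-0.08,"fingers":0.9},{"slide":[0.04,0.14,0],"turn":-0.2,"fingers":0.9},{"slide":[0.07,0.22,0],"turn":-0.3,"fingers":0.9},{"slide":[0.1,0.3,0],"turn":-0.4,"fingers":0.9},{"slide":[0.13,0.38,0],"turn":-0.5,"fingers":0.9},{"slide":[0.16,0.46,0],"turn":-0.6,"fingers":0.9},{"slide":[0.19,0.54,0],"turn":-0.7,"fingers":0.9},{"slide":[0.22,0.62,0],"turn":-0.8,"fingers":0.9},{"slide":[0.26,0.7,0],"turn":-0.9,"fingers":0.9},{"slide":[0.3,0.78,0],"turn":-1,"fingers":0.9},{"slide":[0.34,0.86,0],"turn":-1,"fingers":0.9},{"slide":[0.38,0.94,0],"turn":-1,"fingers":0.9},{"slide":[0.42,1.0,0],"turn":-1,"fingers":0.9},{"slide":[0.42,1.0,0],"turn":-1,"fingers":0.9},{"slide":[0.42,1.0,0],"turn":-1,"fingers":0.9}]'; python3 g.py .5173 .4454 .28 4.212
```

```text
slide [0.4883 1.2444 0.1303] turn -1.5739 rows 13.0 clock 22.25 tcp [ 0.6276 -0.0777  0.4732] rpy [-3.141  0.004  2.976] q6 -1.63 F [ 0.   0.4 -0.9] gap 0.022
clock: 23.5
tcp_pos: [0.5273, 0.3456, 0.4691]
tool_rot: [-3.141, -0.002, -2.519]
force: [0.2, -0.3, -0.9]
finger_gap: 0.0217
grasp_force: 20.0
slide [-0.1257  0.2173  0.4725] turn -0.5707 rows 6.0 clock 23.5 tcp [0.5273 0.3456 0.4691] rpy [-3.141e+00 -2.000e-03 -2.519e+00] q6 -1.72 F [ 0.2 -0.3 -0.9] gap 0.0217
```

```bash
python3 -m creep '[{"slide":[-0.03,0.06,0.0],"turn":-0.1,"fingers":0.9},{"slide":[-0.06,0.12,0.02],"turn":-0.2,"fingers":0.9},{"slide":[-0.1,0.18,0.08],"turn":-0.32,"fingers":0.9},{"slide":[-0.126,0.217,0.15],"turn":-0.44,"fingers":0.9},{"slide":[-0.126,0.217,0.22],"turn":-0.57,"fingers":0.9},{"slide":[-0.126,0.217,0.29],"turn":-0.57,"fingers":0.9},{"slide":[-0.126,0.217,0.36],"turn":-0.57,"fingers":0.9},{"slide":[-0.126,0.217,0.43],"turn":-0.57,"fingers":0.9},{"slide":[-0.126,0.217,0.47],"turn":-0.57,"fingers":0.9},{"slide":[-0.126,0.217,0.47],"turn":-0.57,"fingers":0.9},{"slide":[-0.126,0.217,0.47],"turn":-0.57,"fingers":0.9}]'; python3 g.py .5173 .4454 .235 4.212;  python3 - <<'E'
from m import *
o=snap("k"); s,t=o["side"],o["top"]
cv2.imwrite("pics/k.png",np.hstack([crop(s,(230,290,200,190),2),crop(t,(90,160,200,190),2)])); trayfit(o)
E
```

```text
clock: 24.42
tcp_pos: [0.5194, 0.4436, 0.2815]
tool_rot: [3.141, -0.001, -2.075]
force: [-0.6, -0.7, -0.9]
finger_gap: 0.022
grasp_force: 20.0
slide [-0.0016  0.0068  0.1163] turn -0.0052 rows 2.0 clock 24.4167 tcp [0.5194 0.4436 0.2815] rpy [ 3.141e+00 -1.000e-03 -2.075e+00] q6 -2.03 F [-0.6 -0.7 -0.9] gap 0.022
side blue ((401.5877380371094, 355.19464111328125), (187.6654052734375, 52.617916107177734), 61.685638427734375) red None
top blue ((411.82757568359375, 378.0282287597656), (240.08615112304688, 55.558677673339844), 61.39307403564453) red ((423.4500732421875, 216.0204620361328), (20.57122802734375, 107.33264923095703), 61.208984375)
```

View pics/k.png

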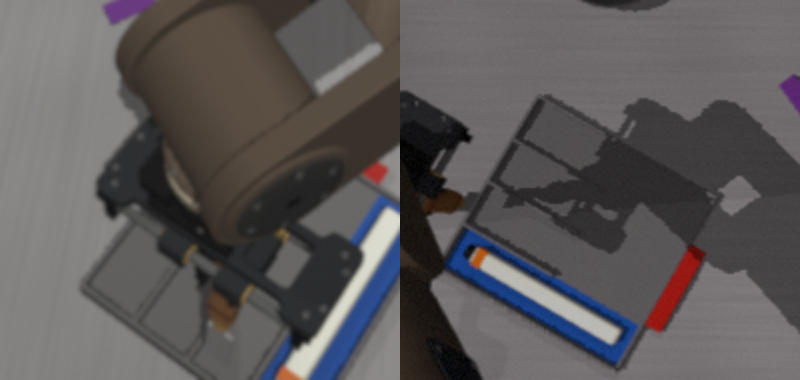

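```bash
python3 -m creep '[{"slide":[-0.0016,0.007,0.03],"turn":0,"fingers":0.9},{"slide":[-0.0016,0.007,0.06],"turn":0,"fingers":0.9},{"slide":[-0.0016,0.007,0.09],"turn":0,"fingers":0.9},{"slide":[-0.0016,0.007,0.105],"turn":0,"fingers":0.9},{"slide":[-0.0016,0.007,0.113],"turn":0,"fingers":0.9},{"slide":[-0.0016,0.007,0.118],"turn":0,"fingers":0.9},{"slide":[-0.0016,0.007,0.118],"turn":0,"fingers":0.9},{"slide":[-0.0016,0.007,0.118],"turn":0,"fingers":0.9}]' 8; python3 g.py .5173 .4454 .235 4.212
```

```text
clock: 25.18
tcp_pos: [0.5167, 0.4469, 0.2353]
tool_rot: [3.142, 0.001, -2.074]
force: [-2.5, 0.2, 4.8]
finger_gap: 0.0219
grasp_force: 8.0
slide [ 0.0025 -0.0032  0.0008] turn -0.0038 rows 1.0 clock 25.1833 tcp [0.5167 0.4469 0.2353] rpy [ 3.142e+00  1.000e-03 -2.074e+00] q6 -2.02 F [-2.5  0.2  4.8] gap 0.0219
```

```bash
python3 -m creep '[{"slide":[0,0,0],"turn":0,"fingers":0.9},{"slide":[0.0375,0,0.001],"turn":0,"fingers":0.9},{"slide":[0.075,0.0,0.006],"turn":0,"fingers":0.9},{"slide":[0.111,0,0.014],"turn":0,"fingers":0.9},{"slide":[0.147,0,0.025],"turn":0,"fingers":0.9},{"slide":[0.182,0,0.039],"turn":0,"fingers":0.9},{"slide":[0.215,0,0.057],"turn":0,"fingers":0.9},{"slide":[0.247,0,0.077],"turn":0,"fingers":0.9},{"slide":[0.276,0,0.1],"turn":0,"fingers":0.9},{"slide":[0.304,0,0.126],"turn":0,"fingers":0.9},{"slide":[0.304,0,0.126],"turn":0,"fingers":0.9}]' 5; python3 g.py .4671 .4671 .2339 4.212
python3 -m creep '[{"slide":[0.025,0,0.027],"turn":0,"fingers":0.9},{"slide":[0.048,0,0.057],"turn":0,"fingers":0.9},{"slide":[0.068,0.0,0.089],"turn":0,"fingers":0.9},{"slide":[0.086,0,0.122],"turn":0,"fingers":0.9},{"slide":[0.1,0,0.157],"turn":0,"fingers":0.9},{"slide":[0.111,0,0.193],"turn":0,"fingers":0.9},{"slide":[0.12,0,0.234],"turn":0,"fingers":0.9},{"slide":[0.12,0,0.234],"turn":0,"fingers":0.9},{"slide":[0.12,0,0.234],"turn":0,"fingers":0.9}]' 5; python3 g.py .4671 .4671 .2339 4.212
```

```text
clock: 26.1
tcp_pos: [0.4568, 0.3385, 0.1827]
tool_rot: [3.14, -0.003, -2.075]
force: [-0.1, 0.7, 0.1]
finger_gap: 0.0217
grasp_force: 5.0
slide [-0.2936  0.133  -0.1286] turn -0.0046 rows 4.0 clock 26.1 tcp [0.4568 0.3385 0.1827] rpy [ 3.140e+00 -3.000e-03 -2.075e+00] q6 -2.12 F [-0.1  0.7  0.1] gap 0.0217
clock: 26.85
tcp_pos: [0.4352, 0.2983, 0.0906]
tool_rot: [3.141, -0.001, -2.074]
force: [-0.3, 0.2, -0.5]
finger_gap: 0.022
grasp_force: 5.0
slide [-0.4079  0.1339 -0.3586] turn -0.0039 rows 6.0 clock 26.85 tcp [0.4352 0.2983 0.0906] rpy [ 3.141e+00 -1.000e-03 -2.074e+00] q6 -2.16 F [-0.3  0.2 -0.5] gap 0.022
```

```bash
python3 -m creep '[{"slide":[0,0,0],"turn":0,"fingers":0.66},{"slide":[0,0,0],"turn":0,"fingers":0.66},{"slide":[0,0,0],"turn":0,"fingers":0.66},{"slide":[0,0,0],"turn":0,"fingers":0.66},{"slide":[0,0,-0.08],"turn":0,"fingers":0.66},{"slide":[0,0,-0.18],"turn":0,"fingers":0.66},{"slide":[0,0,-0.28],"turn":0,"fingers":0.66},{"slide":[0,0,-0.38],"turn":0,"fingers":0.66},{"slide":[0,0,-0.48],"turn":0,"fingers":0.6},{"slide":[0,0,-0.58],"turn":0.1,"fingers":0.55},{"slide":[0,0,-0.67],"turn":0.25,"fingers":0.55},{"slide":[0,0,-0.67],"turn":0.4,"fingers":0.55},{"slide":[0,0,-0.67],"turn":0.55,"fingers":0.55},{"slide":[0,0,-0.67],"turn":0.7,"fingers":0.55},{"slide":[0,0,-0.67],"turn":0.85,"fingers":0.55},{"slide":[0,0,-0.67],"turn":1,"fingers":0.55},{"slide":[0,0,-0.67],"turn":1,"fingers":0.55}]' 20; python3 g.py .6165 -.1392 .36 2.978
python3 - <<'E'
from m import *
o=snap("l"); trayfit(o)
E
```

```text
clock: 28.27
tcp_pos: [0.4346, 0.2979, 0.3591]
tool_rot: [3.141, 0.001, -2.865]
force: [-1.0, 0.5, 0.8]
finger_gap: 0.0426
grasp_force: 0.0
slide [-0.1389 -1.1754 -0.0025] turn 0.5606 rows 12.0 clock 28.2667 tcp [0.4346 0.2979 0.3591] rpy [ 3.141e+00  1.000e-03 -2.865e+00] q6 -1.37 F [-1.   0.5  0.8] gap 0.0426
side blue ((408.01556396484375, 365.7952880859375), (212.35006713867188, 53.3935546875), 61.124549865722656) red ((425.7351379394531, 218.4960174560547), (14.97382640838623, 102.91670227050781), 60.70868682861328)
top blue ((372.6661376953125, 306.3843688964844), (76.78388977050781, 55.46147155761719), 61.51630401611328) red ((423.4500732421875, 216.0204620361328), (20.57122802734375, 107.33264923095703), 61.208984375)
```

```bash
python3 -m creep '[{"slide":[-0.06,-0.5,0],"turn":0.15,"fingers":0.55},{"slide":[-0.06,-0.5,0],"turn":0.3,"fingers":0.55},{"slide":[-0.06,-0.5,0],"turn":0.45,"fingers":0.55},{"slide":[-0.12,-1,0],"turn":0.56,"fingers":0.55},{"slide":[-0.12,-1,0],"turn":0.56,"fingers":0.55},{"slide":[-0.12,-1,0],"turn":0.56,"fingers":0.55},{"slide":[-0.12,-1,0],"turn":0.56,"fingers":0.55},{"slide":[-0.12,-1,0],"turn":0.56,"fingers":0.55},{"slide":[-0.12,-1,0],"turn":0.56,"fingers":0.55},{"slide":[-0.12,-1,0],"turn":0.56,"fingers":0.55},{"slide":[-0.12,-1,0],"turn":0.56,"fingers":0.55},{"slide":[-0.12,-1,0],"turn":0.56,"fingers":0.55},{"slide":[-0.12,-1,0],"turn":0.56,"fingers":0.55},{"slide":[-0.12,-1,0],"turn":0.56,"fingers":0.55}]' 20; python3 g.py .6165 -.1392 .242 2.978
```

```text
clock: 29.53
tcp_pos: [0.5919, -0.0719, 0.3588]
tool_rot: [3.141, -0.0, 2.986]
force: [0.0, -0.5, -0.1]
finger_gap: 0.043
grasp_force: 0.0
slide [-0.0868 -0.1568  0.2919] turn 0.0105 rows 4.0 clock 29.5333 tcp [ 0.5919 -0.0719  0.3588] rpy [ 3.141 -0.     2.986] q6 -1.65 F [ 0.  -0.5 -0.1] gap 0.043
```

```bash
python3 -m creep '[{"slide":[-0.087,-0.157,0],"turn":0.01,"fingers":0.55},{"slide":[-0.087,-0.157,0],"turn":0.01,"fingers":0.55},{"slide":[-0.087,-0.157,0],"turn":0.01,"fingers":0.55},{"slide":[-0.087,-0.157,0.06],"turn":0.01,"fingers":0.55},{"slide":[-0.087,-0.157,0.12],"turn":0.01,"fingers":0.55},{"slide":[-0.087,-0.157,0.18],"turn":0.01,"fingers":0.55},{"slide":[-0.087,-0.157,0.24],"turn":0.01,"fingers":0.55},{"slide":[-0.087,-0.157,0.292],"turn":0.01,"fingers":0.55},{"slide":[-0.087,-0.157,0.292],"turn":0.01,"fingers":0.55},{"slide":[-0.087,-0.157,0.292],"turn":0.01,"fingers":0.9},{"slide":[-0.087,-0.157,0.292],"turn":0.01,"fingers":0.9},{"slide":[-0.087,-0.157,0.292],"turn":0.01,"fingers":0.9},{"slide":[-0.087,-0.157,0.292],"turn":0.01,"fingers":0.9},{"slide":[-0.087,-0.157,0.292],"turn":0.01,"fingers":0.9},{"slide":[-0.087,-0.157,0.292],"turn":0.01,"fingers":0.9}]' 20
python3 -m creep '[{"slide":[0,0,-0.03],"turn":0,"fingers":0.9},{"slide":[0,0,-0.08],"turn":0,"fingers":0.9},{"slide":[0,0,-0.14],"turn":0,"fingers":0.9},{"slide":[0,0,-0.2],"turn":0,"fingers":0.9},{"slide":[0,0,-0.26],"turn":0,"fingers":0.9},{"slide":[0,0,-0.32],"turn":0,"fingers":0.9},{"slide":[0,0,-0.38],"turn":0,"fingers":0.9},{"slide":[0,0,-0.44],"turn":0,"fingers":0.9},{"slide":[0,0,-0.5],"turn":0,"fingers":0.9},{"slide":[0,0,-0.54],"turn":0,"fingers":0.9},{"slide":[0,0,-0.57],"turn":0,"fingers":0.9},{"slide":[0,0,-0.57],"turn":0,"fingers":0.9}]'; python3 g.py .5682 .4176 .42 4.212
```

```text
clock: 30.78
tcp_pos: [0.6171, -0.1403, 0.2432]
tool_rot: [3.141, 0.002, 2.976]
force: [-0.6, 1.8, 6.2]
finger_gap: 0.0218
grasp_force: 20.0
clock: 31.78
tcp_pos: [0.6167, -0.1404, 0.4728]
tool_rot: [-3.141, 0.004, 2.976]
force: [1.1, -0.7, -1.2]
finger_gap: 0.0222
grasp_force: 20.0
slide [0.3502 1.3561 0.1294] turn -1.5739 rows 14.0 clock 31.7833 tcp [ 0.6167 -0.1404  0.4728] rpy [-3.141  0.004  2.976] q6 -1.73 F [ 1.1 -0.7 -1.2] gap 0.0222
```

```bash
python3 -m creep '[{"slide":[0.02,0.06,0],"turn":-0.08,"fingers":0.9},{"slide":[0.04,0.14,0],"turn":-0.2,"fingers":0.9},{"slide":[0.06,0.22,0],"turn":-0.3,"fingers":0.9},{"slide":[0.08,0.3,0],"turn":-0.4,"fingers":0.9},{"slide":[0.1,0.38,0],"turn":-0.5,"fingers":0.9},{"slide":[0.12,0.46,0],"turn":-0.6,"fingers":0.9},{"slide":[0.14,0.54,0],"turn":-0.7,"fingers":0.9},{"slide":[0.16,0.62,0],"turn":-0.8,"fingers":0.9},{"slide":[0.18,0.7,0],"turn":-0.9,"fingers":0.9},{"slide":[0.2,0.78,0],"turn":-1,"fingers":0.9},{"slide":[0.22,0.86,0],"turn":-1,"fingers":0.9},{"slide":[0.24,0.94,0],"turn":-1,"fingers":0.9},{"slide":[0.26,1.0,0],"turn":-1,"fingers":0.9},{"slide":[0.26,1.0,0],"turn":-1,"fingers":0.9},{"slide":[0.26,1.0,0],"turn":-1,"fingers":0.9}]'; python3 g.py .5682 .4176 .28 4.212
```

```text
clock: 33.03
tcp_pos: [0.5797, 0.2723, 0.4687]
tool_rot: [3.141, -0.001, -2.52]
force: [-0.2, -1.4, -0.2]
finger_gap: 0.0221
grasp_force: 20.0
slide [-0.1889  0.3119  0.4717] turn -0.5711 rows 6.0 clock 33.0333 tcp [0.5797 0.2723 0.4687] rpy [ 3.141e+00 -1.000e-03 -2.520e+00] q6 -1.86 F [-0.2 -1.4 -0.2] gap 0.0221
```

```bash
python3 -m creep '[{"slide":[-0.04,0.06,0.0],"turn":-0.1,"fingers":0.9},{"slide":[-0.08,0.12,0.0],"turn":-0.2,"fingers":0.9},{"slide":[-0.12,0.19,0.02],"turn":-0.32,"fingers":0.9},{"slide":[-0.16,0.26,0.06],"turn":-0.44,"fingers":0.9},{"slide":[-0.189,0.312,0.12],"turn":-0.57,"fingers":0.9},{"slide":[-0.189,0.312,0.19],"turn":-0.57,"fingers":0.9},{"slide":[-0.189,0.312,0.26],"turn":-0.57,"fingers":0.9},{"slide":[-0.189,0.312,0.33],"turn":-0.57,"fingers":0.9},{"slide":[-0.189,0.312,0.4],"turn":-0.57,"fingers":0.9},{"slide":[-0.189,0.312,0.46],"turn":-0.57,"fingers":0.9},{"slide":[-0.189,0.312,0.47],"turn":-0.57,"fingers":0.9},{"slide":[-0.189,0.312,0.47],"turn":-0.57,"fingers":0.9}]'; python3 g.py .5682 .4176 .235 4.212;  python3 - <<'E'
from m import *
o=snap("n"); trayfit(o)
E
```

```text
clock: 34.03
tcp_pos: [0.5695, 0.4156, 0.2804]
tool_rot: [3.14, -0.003, -2.075]
force: [-0.3, 0.0, -0.2]
finger_gap: 0.022
grasp_force: 20.0
slide [-0.0032  0.005   0.1135] turn -0.0052 rows 2.0 clock 34.0333 tcp [0.5695 0.4156 0.2804] rpy [ 3.140e+00 -3.000e-03 -2.075e+00] q6 -2.1 F [-0.3  0.  -0.2] gap 0.022
side blue ((408.06597900390625, 365.88671875), (212.14126586914062, 53.3935546875), 61.124549865722656) red ((425.7348327636719, 218.5218505859375), (14.536147117614746, 103.8875503540039), 61.27033615112305)
top blue ((411.9651184082031, 378.14434814453125), (240.2838592529297, 55.44819259643555), 61.36006546020508) red ((423.8208923339844, 215.75283813476562), (20.365001678466797, 108.20137023925781), 61.349151611328125)
```

```bash
python3 -m creep '[{"slide":[-0.003,0.003,0.03],"turn":0,"fingers":0.9},{"slide":[-0.003,0.003,0.06],"turn":0,"fingers":0.9},{"slide":[-0.003,0.003,0.09],"turn":0,"fingers":0.9},{"slide":[-0.003,0.003,0.105],"turn":0,"fingers":0.9},{"slide":[-0.003,0.003,0.111],"turn":0,"fingers":0.9},{"slide":[-0.003,0.003,0.116],"turn":0,"fingers":0.9},{"slide":[-0.003,0.003,0.116],"turn":0,"fingers":0.9},{"slide":[-0.003,0.003,0.116],"turn":0,"fingers":0.9}]' 8
python3 -m creep '[{"slide":[0,0,0],"turn":0,"fingers":0.9},{"slide":[0.0375,0,0.001],"turn":0,"fingers":0.9},{"slide":[0.075,0.0,0.006],"turn":0,"fingers":0.9},{"slide":[0.111,0,0.014],"turn":0,"fingers":0.9},{"slide":[0.147,0,0.025],"turn":0,"fingers":0.9},{"slide":[0.182,0,0.039],"turn":0,"fingers":0.9},{"slide":[0.215,0,0.057],"turn":0,"fingers":0.9},{"slide":[0.247,0,0.077],"turn":0,"fingers":0.9},{"slide":[0.276,0,0.1],"turn":0,"fingers":0.9},{"slide":[0.304,0,0.126],"turn":0,"fingers":0.9},{"slide":[0.304,0,0.126],"turn":0,"fingers":0.9}]' 5; python3 g.py .5682 .4176 .235 4.212
```

```text
clock: 34.8
tcp_pos: [0.5687, 0.4187, 0.236]
tool_rot: [3.141, 0.001, -2.074]
force: [-2.1, 1.6, 3.2]
finger_gap: 0.0219
grasp_force: 8.0
clock: 35.72
tcp_pos: [0.5088, 0.3101, 0.1836]
tool_rot: [3.14, -0.003, -2.075]
force: [-0.6, -0.1, -1.1]
finger_gap: 0.0219
grasp_force: 5.0
slide [-0.3067 -0.     -0.1295] turn -0.0045 rows 4.0 clock 35.7167 tcp [0.5088 0.3101 0.1836] rpy [ 3.140e+00 -3.000e-03 -2.075e+00] q6 -2.2 F [-0.6 -0.1 -1.1] gap 0.0219
```

Run:
```python
from m import *
o=snap("p")
for n in("side","top"):
    h=cv2.cvtColor(o[n]["frame"],cv2.COLOR_RGB2HSV)
    m=cv2.inRange(h,(50,90,20),(85,255,255)); ys,xs=np.nonzero(m); print(n,len(xs), cv2.minAreaRect(np.c_[xs,ys].astype(np.float32)) if len(xs)>5 else None)
# expected for 45deg tool: axis from tip to end
X=np.array([.4795,.8775]);g=np.array([.5088,.3101])
for th in (0,30,45,60):
    a=np.radians(th); f=lambda d:np.r_[g+X*np.sin(a)*d,.125-np.cos(a)*d]
    print(th,proj(o["side"],[f(-.038),f(.087)]).round(),proj(o["top"],[f(-.038),f(.087)]).round())
```

```text
side 604 ((343.285888671875, 392.1214904785156), (14.426187515258789, 57.796775817871094), 23.025493621826172)
top 0 None
0 [[355. 365.]
 [353. 396.]] [[174. 265.]
 [187. 267.]]
30 [[361. 358.]
 [340. 412.]] [[182. 270.]
 [169. 258.]]
45 [[364. 357.]
 [334. 417.]] [[186. 271.]
 [161. 254.]]
60 [[365. 356.]
 [330. 419.]] [[189. 273.]
 [154. 250.]]
```

```bash
python3 -m creep '[{"slide":[0.025,0,0.027],"turn":0,"fingers":0.9},{"slide":[0.048,0,0.057],"turn":0,"fingers":0.9},{"slide":[0.068,0.0,0.089],"turn":0,"fingers":0.9},{"slide":[0.086,0,0.122],"turn":0,"fingers":0.9},{"slide":[0.1,0,0.157],"turn":0,"fingers":0.9},{"slide":[0.111,0,0.193],"turn":0,"fingers":0.9},{"slide":[0.12,0,0.234],"turn":0,"fingers":0.9},{"slide":[0.12,0,0.234],"turn":0,"fingers":0.9},{"slide":[0.12,0,0.234],"turn":0,"fingers":0.9}]' 5
python3 -m creep '[{"slide":[0,0,0],"turn":0,"fingers":0.66},{"slide":[0,0,0],"turn":0,"fingers":0.66},{"slide":[0,0,0],"turn":0,"fingers":0.66},{"slide":[0,0,0],"turn":0,"fingers":0.66},{"slide":[0,0,-0.08],"turn":0,"fingers":0.66},{"slide":[0,0,-0.18],"turn":0,"fingers":0.66},{"slide":[0,0,-0.28],"turn":0,"fingers":0.66},{"slide":[0,0,-0.38],"turn":0,"fingers":0.66},{"slide":[0,0,-0.48],"turn":0,"fingers":0.6},{"slide":[0,0,-0.58],"turn":0.1,"fingers":0.55},{"slide":[0,0,-0.67],"turn":0.25,"fingers":0.55},{"slide":[0,0,-0.67],"turn":0.4,"fingers":0.55},{"slide":[0,0,-0.67],"turn":0.55,"fingers":0.55},{"slide":[0,0,-0.67],"turn":0.7,"fingers":0.55},{"slide":[0,0,-0.67],"turn":0.85,"fingers":0.55},{"slide":[0,0,-0.67],"turn":1,"fingers":0.55},{"slide":[0,0,-0.67],"turn":1,"fingers":0.55}]' 20; python3 g.py .605 -.2018 .36 2.978
```

```text
clock: 36.57
tcp_pos: [0.4872, 0.2702, 0.0913]
tool_rot: [3.141, -0.0, -2.074]
force: [-1.1, -1.3, -0.4]
finger_gap: 0.0222
grasp_force: 5.0
clock: 37.98
tcp_pos: [0.4867, 0.2698, 0.3599]
tool_rot: [3.141, 0.001, -2.865]
force: [0.6, -0.5, -0.7]
finger_gap: 0.0427
grasp_force: 0.0
slide [ 3.770e-02 -1.215e+00 -5.000e-04] turn 0.5606 rows 12.0 clock 37.9833 tcp [0.4867 0.2698 0.3599] rpy [ 3.141e+00  1.000e-03 -2.865e+00] q6 -1.46 F [ 0.6 -0.5 -0.7] gap 0.0427
```

```bash
python3 -m creep '[{"slide":[0.02,-0.5,0],"turn":0.15,"fingers":0.55},{"slide":[0.02,-0.5,0],"turn":0.3,"fingers":0.55},{"slide":[0.02,-0.5,0],"turn":0.45,"fingers":0.55},{"slide":[0.03,-1,0],"turn":0.56,"fingers":0.55},{"slide":[0.03,-1,0],"turn":0.56,"fingers":0.55},{"slide":[0.03,-1,0],"turn":0.56,"fingers":0.55},{"slide":[0.03,-1,0],"turn":0.56,"fingers":0.55},{"slide":[0.03,-1,0],"turn":0.56,"fingers":0.55},{"slide":[0.03,-1,0],"turn":0.56,"fingers":0.55},{"slide":[0.03,-1,0],"turn":0.56,"fingers":0.55},{"slide":[0.03,-1,0],"turn":0.56,"fingers":0.55},{"slide":[0.03,-1,0],"turn":0.56,"fingers":0.55},{"slide":[0.03,-1,0],"turn":0.56,"fingers":0.55},{"slide":[0.03,-1,0],"turn":0.56,"fingers":0.55}]' 20; python3 g.py .605 -.2018 .242 2.978
python3 - <<'E'
from m import *
o=snap("q"); trayfit(o)
for n in("side","top"):
    h=cv2.cvtColor(o[n]["frame"],cv2.COLOR_RGB2HSV)
    for nm,lo,hi in (("g",(50,90,20),(85,255,255)),("br",(5,90,20),(18,220,150)),("ye",(19,120,40),(32,255,255))):
        k,l,st,ce=cv2.connectedComponentsWithStats(cv2.inRange(h,lo,hi))
        print(n,nm,[(st[i,:4].tolist(),onz(o[n],[ce[i]],.013)[0][:2]) for i in range(1,k) if st[i,4]>60])
E
```

```text
clock: 39.15
tcp_pos: [0.5865, -0.1165, 0.3597]
tool_rot: [3.141, 0.0, 2.986]
force: [-0.5, 0.5, -0.6]
finger_gap: 0.0431
grasp_force: 0.0
slide [-0.0786 -0.2035  0.2941] turn 0.0107 rows 4.0 clock 39.15 tcp [ 0.5865 -0.1165  0.3597] rpy [3.141 0.    2.986] q6 -1.72 F [-0.5  0.5 -0.6] gap 0.0431
side blue ((407.9345703125, 365.85491943359375), (212.4041748046875, 53.44136047363281), 61.032588958740234) red ((425.8974609375, 218.46710205078125), (14.548831939697266, 104.2218246459961), 61.326473236083984)
top blue ((411.955078125, 378.0645751953125), (240.09291076660156, 55.45948791503906), 61.293701171875) red ((423.8896179199219, 215.83497619628906), (20.45267105102539, 108.19051361083984), 61.537471771240234)
side g [([334, 369, 43, 55], array([0.5044, 0.2974]))]
side br [([498, 19, 39, 76], array([ 0.0977, -0.879 ])), ([475, 24, 26, 48], array([ 0.1985, -0.942 ])), ([70, 45, 172, 435], array([0.975 , 0.0957])), ([484, 45, 31, 51], array([ 0.1637, -0.8032])), ([250, 169, 27, 19], array([ 0.7853, -0.264 ])), ([243, 174, 32, 43], array([ 0.777 , -0.1994])), ([242, 185, 17, 32], array
[... 602 characters left out ...]
4436, 0.3146])), ([402, 279, 15, 17], array([ 0.4712, -0.2161])), ([402, 292, 18, 40], array([ 0.4139, -0.224 ])), ([320, 331, 15, 21], array([ 0.3372, -0.0209])), ([396, 348, 20, 32], array([ 0.2845, -0.2153])), ([381, 365, 11, 28], array([ 0.2538, -0.1666])), ([394, 380, 18, 31], array([ 0.2141, -0.208 ])), ([370, 389, 11, 19], array([ 0.2078, -0.1376])), ([300, 390, 19, 28], array([0.1957, 0.0233])), ([166, 396, 111, 58], array([0.1447, 0.2176])), ([600, 398, 40, 64], array([ 0.1389, -0.7421])), ([277, 427, 77, 53], array([0.0675, 0.0251])), ([238, 434, 18, 16], array([0.1022, 0.1608])), ([341, 441, 67, 39], array([ 0.0486, -0.1438]))]
top ye [([44, 231, 19, 16], array([0.5731, 0.6408]))]
```

```bash
python3 -m creep '[{"slide":[-0.079,-0.2035,0],"turn":0.01,"fingers":0.55},{"slide":[-0.079,-0.2035,0],"turn":0.01,"fingers":0.55},{"slide":[-0.079,-0.2035,0],"turn":0.01,"fingers":0.55},{"slide":[-0.079,-0.2035,0.05],"turn":0.01,"fingers":0.55},{"slide":[-0.079,-0.2035,0.12],"turn":0.01,"fingers":0.55},{"slide":[-0.079,-0.2035,0.18],"turn":0.01,"fingers":0.55},{"slide":[-0.079,-0.2035,0.24],"turn":0.01,"fingers":0.55},{"slide":[-0.079,-0.2035,0.294],"turn":0.01,"fingers":0.55},{"slide":[-0.079,-0.2035,0.294],"turn":0.01,"fingers":0.55},{"slide":[-0.079,-0.2035,0.294],"turn":0.01,"fingers":0.9},{"slide":[-0.079,-0.2035,0.294],"turn":0.01,"fingers":0.9},{"slide":[-0.079,-0.2035,0.294],"turn":0.01,"fingers":0.9},{"slide":[-0.079,-0.2035,0.294],"turn":0.01,"fingers":0.9},{"slide":[-0.079,-0.2035,0.294],"turn":0.01,"fingers":0.9},{"slide":[-0.079,-0.2035,0.294],"turn":0.01,"fingers":0.9}]' 20
python3 -m creep '[{"slide":[0,0,-0.03],"turn":0,"fingers":0.9},{"slide":[0,0,-0.08],"turn":0,"fingers":0.9},{"slide":[0,0,-0.14],"turn":0,"fingers":0.9},{"slide":[0,0,-0.2],"turn":0,"fingers":0.9},{"slide":[0,0,-0.26],"turn":0,"fingers":0.9},{"slide":[0,0,-0.32],"turn":0,"fingers":0.9},{"slide":[0,0,-0.38],"turn":0,"fingers":0.9},{"slide":[0,0,-0.44],"turn":0,"fingers":0.9},{"slide":[0,0,-0.5],"turn":0,"fingers":0.9},{"slide":[0,0,-0.54],"turn":0,"fingers":0.9},{"slide":[0,0,-0.57],"turn":0,"fingers":0.9},{"slide":[0,0,-0.57],"turn":0,"fingers":0.9}]'; python3 g.py .6155 .3917 .42 4.212
```

```text
clock: 40.5
tcp_pos: [0.6055, -0.203, 0.2432]
tool_rot: [-3.141, 0.002, 2.976]
force: [-0.4, 1.9, 6.7]
finger_gap: 0.0225
grasp_force: 19.5
clock: 41.5
tcp_pos: [0.6049, -0.2031, 0.4734]
tool_rot: [-3.14, 0.005, 2.976]
force: [0.8, 0.6, 0.2]
finger_gap: 0.0229
grasp_force: 19.5
slide [0.2196 1.4711 0.1306] turn -1.5739 rows 15.0 clock 41.5 tcp [ 0.6049 -0.2031  0.4734] rpy [-3.14   0.005  2.976] q6 -1.83 F [0.8 0.6 0.2] gap 0.0229
```

```bash
python3 -m creep '[{"slide":[0.01,0.06,0],"turn":-0.08,"fingers":0.9},{"slide":[0.02,0.14,0],"turn":-0.2,"fingers":0.9},{"slide":[0.03,0.22,0],"turn":-0.3,"fingers":0.9},{"slide":[0.04,0.3,0],"turn":-0.4,"fingers":0.9},{"slide":[0.05,0.38,0],"turn":-0.5,"fingers":0.9},{"slide":[0.06,0.46,0],"turn":-0.6,"fingers":0.9},{"slide":[0.07,0.54,0],"turn":-0.7,"fingers":0.9},{"slide":[0.08,0.62,0],"turn":-0.8,"fingers":0.9},{"slide":[0.1,0.7,0],"turn":-0.9,"fingers":0.9},{"slide":[0.11,0.78,0],"turn":-1,"fingers":0.9},{"slide":[0.12,0.86,0],"turn":-1,"fingers":0.9},{"slide":[0.13,0.94,0],"turn":-1,"fingers":0.9},{"slide":[0.14,1.0,0],"turn":-1,"fingers":0.9},{"slide":[0.14,1.0,0],"turn":-1,"fingers":0.9},{"slide":[0.14,1.0,0],"turn":-1,"fingers":0.9}]'; python3 g.py .6155 .3917 .28 4.212
python3 - <<'E'
from m import *
o=snap("r"); trayfit(o)
for n in("side","top"):
    h=cv2.cvtColor(o[n]["frame"],cv2.COLOR_RGB2HSV)
    k,l,st,ce=cv2.connectedComponentsWithStats(cv2.inRange(h,(19,120,40),(32,255,255)))
    print(n,[st[i].tolist() for i in range(1,k) if st[i,4]>40])
E
```

```text
clock: 42.75
tcp_pos: [0.6155, 0.2016, 0.4691]
tool_rot: [3.141, -0.001, -2.52]
force: [0.6, -0.4, -1.9]
finger_gap: 0.023
grasp_force: 19.5
slide [-0.2774  0.3861  0.4727] turn -0.5712 rows 7.0 clock 42.75 tcp [0.6155 0.2016 0.4691] rpy [ 3.141e+00 -1.000e-03 -2.520e+00] q6 -1.98 F [ 0.6 -0.4 -1.9] gap 0.023
side blue ((408.0455627441406, 365.7713623046875), (212.283203125, 53.303680419921875), 61.215728759765625) red ((426.14447021484375, 218.407470703125), (14.576417922973633, 103.72274780273438), 61.44874954223633)
top blue ((451.8981628417969, 452.9089050292969), (70.23583984375, 53.37982940673828), 61.046226501464844) red ((458.25347900390625, 192.53099060058594), (30.97732925415039, 16.698801040649414), 1.5174708366394043)
side [[287, 213, 18, 48, 399], [403, 273, 8, 9, 42]]
top [[44, 231, 18, 16, 166], [603, 259, 9, 8, 50], [602, 270, 12, 8, 52], [309, 307, 10, 7, 48]]
```

```bash
python3 -m creep '[{"slide":[-0.04,0.06,0.0],"turn":-0.1,"fingers":0.9},{"slide":[-0.08,0.12,0.0],"turn":-0.2,"fingers":0.9},{"slide":[-0.13,0.19,0.0],"turn":-0.32,"fingers":0.9},{"slide":[-0.18,0.26,0.02],"turn":-0.44,"fingers":0.9},{"slide":[-0.23,0.32,0.06],"turn":-0.57,"fingers":0.9},{"slide":[-0.277,0.386,0.11],"turn":-0.57,"fingers":0.9},{"slide":[-0.277,0.386,0.18],"turn":-0.57,"fingers":0.9},{"slide":[-0.277,0.386,0.25],"turn":-0.57,"fingers":0.9},{"slide":[-0.277,0.386,0.32],"turn":-0.57,"fingers":0.9},{"slide":[-0.277,0.386,0.4],"turn":-0.57,"fingers":0.9},{"slide":[-0.277,0.386,0.46],"turn":-0.57,"fingers":0.9},{"slide":[-0.277,0.386,0.47],"turn":-0.57,"fingers":0.9},{"slide":[-0.277,0.386,0.47],"turn":-0.57,"fingers":0.9}]'; python3 g.py .6155 .3917 .235 4.212;  python3 - <<'E'
from m import *
o=snap("s"); trayfit(o)
E
```

```text
clock: 43.93
tcp_pos: [0.6167, 0.3895, 0.2807]
tool_rot: [3.14, -0.002, -2.076]
force: [-0.1, -0.5, -0.3]
finger_gap: 0.0227
grasp_force: 19.5
slide [-0.0037  0.0052  0.1143] turn -0.0056 rows 2.0 clock 43.9333 tcp [0.6167 0.3895 0.2807] rpy [ 3.140e+00 -2.000e-03 -2.076e+00] q6 -2.16 F [-0.1 -0.5 -0.3] gap 0.0227
side blue ((408.056884765625, 365.795654296875), (212.30953979492188, 53.465606689453125), 61.124549865722656) red ((425.8829650878906, 218.440673828125), (14.536147117614746, 104.22538757324219), 61.27033615112305)
top blue ((387.28656005859375, 333.03369140625), (137.410400390625, 55.45818328857422), 61.30583953857422) red ((423.8339538574219, 215.80950927734375), (20.57122802734375, 108.20868682861328), 61.208984375)
```

```bash
python3 -m creep '[{"slide":[-0.003,0.003,0.03],"turn":0,"fingers":0.9},{"slide":[-0.003,0.003,0.06],"turn":0,"fingers":0.9},{"slide":[-0.003,0.003,0.09],"turn":0,"fingers":0.9},{"slide":[-0.003,0.003,0.105],"turn":0,"fingers":0.9},{"slide":[-0.003,0.003,0.111],"turn":0,"fingers":0.9},{"slide":[-0.003,0.003,0.117],"turn":0,"fingers":0.9},{"slide":[-0.003,0.003,0.117],"turn":0,"fingers":0.9},{"slide":[-0.003,0.003,0.117],"turn":0,"fingers":0.9}]' 8
python3 -m creep '[{"slide":[0,0,0],"turn":0,"fingers":0.9},{"slide":[0.0375,0,0.001],"turn":0,"fingers":0.9},{"slide":[0.075,0.0,0.006],"turn":0,"fingers":0.9},{"slide":[0.111,0,0.014],"turn":0,"fingers":0.9},{"slide":[0.147,0,0.025],"turn":0,"fingers":0.9},{"slide":[0.182,0,0.039],"turn":0,"fingers":0.9},{"slide":[0.215,0,0.057],"turn":0,"fingers":0.9},{"slide":[0.247,0,0.077],"turn":0,"fingers":0.9},{"slide":[0.276,0,0.1],"turn":0,"fingers":0.9},{"slide":[0.304,0,0.126],"turn":0,"fingers":0.9},{"slide":[0.304,0,0.126],"turn":0,"fingers":0.9}]' 5
python3 - <<'E'
from m import *
from cell import arm
o=snap("u"); g=arm.read_state()["tcp_pos"]
for n in("side",):
    h=cv2.cvtColor(o[n]["frame"],cv2.COLOR_RGB2HSV)
    m=cv2.inRange(h,(19,120,40),(32,255,255)); k,l,st,ce=cv2.connectedComponentsWithStats(m); i=1+st[1:,4].argmax(); ys,xs=np.nonzero(l==i); print(n,len(xs), cv2.minAreaRect(np.c_[xs,ys].astype(np.float32)))
X=np.array([.4795,.8775])
for th in (0,30,45,60):
    a=np.radians(th); f=lambda d:np.r_[g[:2]+X*np.sin(a)*d,g[2]-.0588-np.cos(a)*d]
    print(th,proj(o["side"],[f(-.038),f(.087)]).round())
E
```

```text
clock: 44.7
tcp_pos: [0.6159, 0.3927, 0.2358]
tool_rot: [-3.141, 0.001, -2.074]
force: [-1.5, 0.6, 5.2]
finger_gap: 0.0223
grasp_force: 8.0
clock: 45.62
tcp_pos: [0.556, 0.284, 0.1831]
tool_rot: [3.14, -0.003, -2.075]
force: [-0.5, 0.1, -1.1]
finger_gap: 0.0218
grasp_force: 5.0
side 630 ((315.7367858886719, 382.1347351074219), (14.757343292236328, 54.1628303527832), 22.520565032958984)
0 [[329. 349.]
 [329. 381.]]
30 [[335. 343.]
 [315. 396.]]
45 [[338. 341.]
 [309. 400.]]
60 [[339. 341.]
 [304. 402.]]
```

```bash
python3 -m creep '[{"slide":[0.025,0,0.027],"turn":0,"fingers":0.9},{"slide":[0.048,0,0.057],"turn":0,"fingers":0.9},{"slide":[0.068,0.0,0.089],"turn":0,"fingers":0.9},{"slide":[0.086,0,0.122],"turn":0,"fingers":0.9},{"slide":[0.1,0,0.157],"turn":0,"fingers":0.9},{"slide":[0.111,0,0.193],"turn":0,"fingers":0.9},{"slide":[0.12,0,0.234],"turn":0,"fingers":0.9},{"slide":[0.12,0,0.234],"turn":0,"fingers":0.9},{"slide":[0.12,0,0.234],"turn":0,"fingers":0.9}]' 5
python3 -m creep '[{"slide":[0,0,0],"turn":0,"fingers":0.69},{"slide":[0,0,0],"turn":0,"fingers":0.69},{"slide":[0,0,0],"turn":0,"fingers":0.69},{"slide":[0,0,0],"turn":0,"fingers":0.69},{"slide":[0,0,-0.08],"turn":0,"fingers":0.69},{"slide":[0,0,-0.18],"turn":0,"fingers":0.69},{"slide":[0,0,-0.28],"turn":0,"fingers":0.69},{"slide":[0,0,-0.38],"turn":0,"fingers":0.69},{"slide":[0,0,-0.48],"turn":0,"fingers":0.6},{"slide":[0,0,-0.58],"turn":0,"fingers":0.55},{"slide":[0,0,-0.67],"turn":0,"fingers":0.55},{"slide":[0.3,0.3,-0.67],"turn":0.2,"fingers":0.55},{"slide":[0.3,0.3,-0.67],"turn":0.3,"fingers":0.55},{"slide":[0.3,0.3,-0.67],"turn":0.4,"fingers":0.55},{"slide":[0.45,0.0,-0.67],"turn":0.5,"fingers":0.55},{"slide":[0.6,-0.3,-0.67],"turn":0.5,"fingers":0.55},{"slide":[0.6,-0.3,-0.67],"turn":0.5,"fingers":0.55},{"slide":[0.6,-0.3,-0.67],"turn":0.5,"fingers":0.55},{"slide":[0.6,-0.3,-0.67],"turn":0.5,"fingers":0.55},{"slide":[0.6,-0.3,-0.67],"turn":0.5,"fingers":0.55}]' 5
python3 - <<'E'
from m import *
o=snap("z"); trayfit(o); s,t=o["side"],o["top"]
a=crop(s,(230,90,260,380),1.5); b=crop(t,(110,140,230,220),1.6); b2=crop(t,(280,130,260,240),1.3)
b=cv2.resize(b,(390,300)); b2=cv2.resize(b2,(390,270)); cv2.imwrite("pics/z.png",np.hstack([a,np.vstack([b,b2])]))
E
```

```text
clock: 46.47
tcp_pos: [0.5342, 0.244, 0.0909]
tool_rot: [3.141, -0.001, -2.074]
force: [-2.5, -2.6, -0.5]
finger_gap: 0.0221
grasp_force: 5.0
clock: 48.13
tcp_pos: [0.52, -0.0187, 0.3597]
tool_rot: [-3.141, 0.001, -2.467]
force: [1.2, 1.4, -0.7]
finger_gap: 0.0425
grasp_force: 0.0
side blue ((408.0496520996094, 365.88287353515625), (212.04473876953125, 53.64128875732422), 61.2601318359375) red ((425.8829650878906, 218.440673828125), (14.536147117614746, 104.22538757324219), 61.27033615112305)
top blue ((412.08428955078125, 378.365966796875), (240.7625732421875, 55.475372314453125), 61.32074737548828) red ((423.8339538574219, 215.80950927734375), (20.57122802734375, 108.20868682861328), 61.208984375)
```

View pics/z.png

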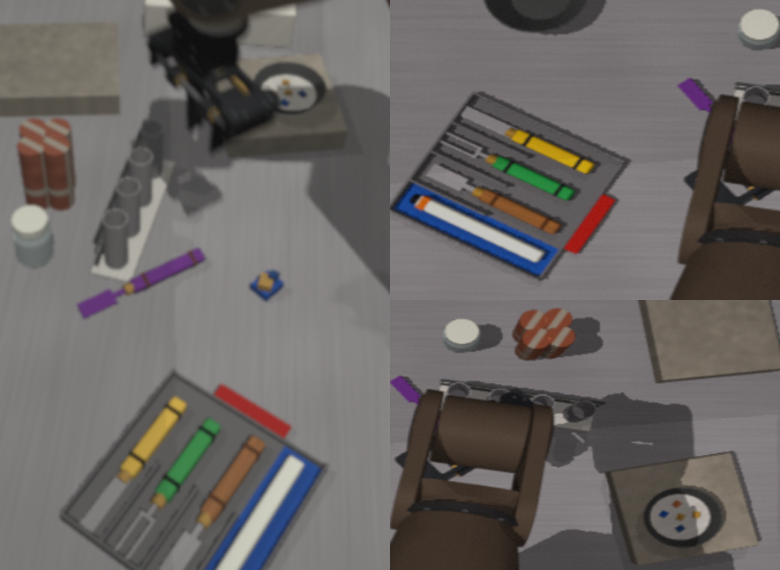

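The last picture shows the thermometer flat in the blue lane. The scraper, fork and spatula each lie in a plain lane with their grips towards the red lip. The stand is empty, the pan is on its slab, and the brick, jar and crystal haven't moved.

```bash
python3 -c "
from cell import arm
print(arm.sign_off())"
```

```text
the job is handed in; nothing more can be done
None
```

The job is done and handed in at about 48 s: the thermometer was held still over the pan for over 3 s, and it and all three tools now lie flat in their own lanes, grips to the red lip; the purple look-alike, balanced on its tip, fell over at about 2–4 s (it already seemed to be tipping before the gripper came down), and I left it where it fell.

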